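# Close the pressure tester over a watch

## Robot

A 6-joint arm with a two-finger parallel gripper is mounted at the origin on the work surface. World frame = base frame: x ahead of the robot, y to its left, z up, the work surface at z = 0. Lengths are in m, angles in rad, forces in N, time in s.
With the tool pointing down it reaches from about 0.225 to 0.875 m from the base axis. Payload 3.4 kg.
Tool frame: the origin (TCP) lies at the very end of the fingers, on their centre line; the grasp point (between the pads) lies behind it (manip.grasp_offset is the z of the grasp point in the tool frame, in m); z points along the fingers, y is the line along which they close (so a half turn about z gives the same grasp; the last joint's range is limited). The gripper opens to 85 mm and grips with 20 to 120 N. Pads are 22 mm wide; open, the fingers measure 114 mm over their backs; the gripper's body (76 mm by 85 mm) begins 54 mm behind the grasp point. The pads swing forward as they close: fully open they stand 13 mm farther back than shut.
Start: joints at [1.048, 0.276, 1.505, -0, 1.361, -0.121], TCP at [0.225, 0.529, 0.231] pointing down, gripper open.
Joint ranges: [-2.89, 2.89], [-0.75, 2.08], [0.22, 2.7], [-1.18, 4.32], [0.11, 2.71], [-2.7, 2.7]. Speed limits (rad/s): [2.57, 2.57, 3.14, 3.14, 3.14, 3.14].

## Interface

Orientations are given as a unit quaternion [w, x, y, z].
In Python, from rig import manip gives the robot as it stands.
- The arm moves only by the shell command python3 -m pendant 'ROWS' [FORCE]. ROWS is JSON, a list of rows, each an object of numbers: "dx", "dy", "dz": the shift along the tool's x, y, z in m; "rx", "ry", "rz": the turn, a rotation vector about the tool's x, y, z in degrees; "hand": the finger opening in m, from 0 to 0.0854. In form: [{"dx": .., "dy": .., "dz": .., "rx": .., "ry": .., "rz": .., "hand": ..}, ...]. A call has 1 to 12 rows; each row shifts and turns the commanded pose from where the row before left it, along the tool's axes as they then stand; what a row does not reach is not made up. A row lasts 1/12 s, in which the tool goes at most 41.7 mm and 7.16 degrees, less where a joint would pass 70% of its speed; a pose out of reach is approached as far as the arm can. A call is refused whole if a number of a shift passes 0.0417 or a number of a turn 7.16, either way. A call with a gripper value outside its range is refused whole. The fingers move at their own pace and stop on an object; FORCE is the grip in N (left out, the last holds). Time passes only in rows, so rows that do not move let the fingers close. It gives the time, the measured TCP pose, the force, the opening and the grip force at its end, in the units of the state.
- manip.get_state(): the state, without advancing time (a new reading comes with each control period).
- manip.get_image(name): name is "side" or "top" or "wrist"; returns a dict with "frame" (420x560x3 uint8, red, green, blue), "fx", "fy", "cx", "cy" (pixels), "position" and "attitude" of the camera in the world; the wrist camera has in their place "mount" (4x4, takes a point from camera to tool coordinates, whose origin is the TCP and whose axes are the flange's). Camera axes: x right, y up, looking along -z (the intrinsics and any distortion apply to the point x, -y, -z); pixel columns grow to the right and rows downward; lengths in m; the calibration is good to about 2 mm. A picture is of the moment at which its call begins: read the wrist's pose just before it. There is no depth.
- manip.sign_off(): hands the job in; it is judged then, once.
The state is a dict: "clock": time; "qpos": joint angles; "qd": joint speeds; "effort": joint torques, N m; "position": TCP position; "ee_rot": TCP orientation; "contact_force": force on the tool from outside, world axes, zero at the start; "moment": the same for the moment, N m; "width": finger opening in m; "gripper_force": force on a finger pad.
Only numpy, scipy, OpenCV 4.12 (cv2) and the standard library are available. Lean on these libraries where they do the work, as an engineer would, in place of code of your own. Each camera call takes 0.05 s, during which the arm holds its last target. There are 200 camera calls.

## Task

Leak-test the larger of the two watches: set it gently, dial up and level, on the middle of the small round post of the pressure tester, without dropping it. Then put the tester's metal bell over it without knocking it, push the bell down against its spring with its two lugs in the collar's gaps, and twist it clockwise (seen from above) about a quarter turn to its stop. Finish while still gripping the bell's bar and pressing it fully down at the stop, as the pump takes over only later, and leave the other things on the bench where they are.

Things in the scene. Friction and masses are not known exactly. Their poses are not given: they have to be found in the camera images.
- watch: Watch to test: steel head, no strap, black dial, 40 mm round case, 12 mm thick (34 mm back, 2 mm thick, case side at 2 to 9.6 mm), 85 g. Origin: centre of underside, z out of the dial. Flat-ended crown guards reach x = +22.5 mm (14 mm wide), the -x side is plain at 20 mm: grip along x. Strap lugs (at |x| 9 to 14 mm) reach 24.5 mm along +-y. Starts dial up on the bench.
- bell: Aluminium cover, open below, 80 mm outside, 71 mm inside diameter, 56 mm high, 50 mm deep inside, 0.26 kg; starts rim down on the bench. Origin: centre of its rim (underside), z up. At the rim two lugs along +x and -x reach 48 mm from the axis, each 15 mm wide, 6 mm high. On top a black grip bar along x: 56 mm long, 16 mm wide (y), 56 to 84 mm above the rim. A half turn makes no difference.
- bell_grip (a point): Middle of the bell's grip bar, on the bell's axis 70 mm above its rim.
- tester: Pressure tester, fixed: white housing 50 mm high, 170 mm wide (y), x from -65 to 75 mm, plus a front panel up to 43 mm high to x = -130 mm. Origin on the bench under the axis of its round collar (120 mm outside, top at 68 mm). The collar's lip, 6 mm thick, 86 mm bore, has two gaps for the bell's lugs, at +y and -y of this frame, each 36 degrees wide.
- collar_top (a point): Centre of the collar at its top, 68 mm above the bench. The lugs go down through the lip's gaps, pass under the lip only when the bell's rim is under 56 mm above the bench, then turn clockwise (from above) about 80 degrees to a hard stop; they cannot turn the other way. The lug channel is 102 mm in diameter.
- rest_top (a point): Centre of the top of the watch rest: a post with a flat rubber top 24 mm across, standing on the collar's axis, top 80 mm above the bench (12 mm above the collar). The watch's underside goes here.
- seal (a joint): Sprung black sealing plate (83 mm across) inside the collar, on which the bell's rim bears: travel in m downwards, 0 at rest (top 62 mm above the bench), 0.009 at its bottom stop. Pushes up with 5 N at rest plus 1 N per mm. At 0.006 the bell's lugs just clear the lip; a locked bell that is let go rises back to 0.006.
- small_watch: Bystander: a smaller steel watch head, pale dial, 28 mm across, 12 mm thick. Origin at the centre of its underside.
- loupe: Bystander: a black eye loupe standing on the bench, 35 mm across, 33 mm high. Origin at the centre of its underside.
- dust_cover: Bystander: a clear dust cover with a small black knob, 56 mm across, 40 mm high. Origin at the centre of its underside.
- parts_dish: Bystander: a clear shallow dish with small parts, 60 mm across, 12 mm high. Origin at the centre of its underside.
- block: Bystander: a round steel bench block with a brass movement on it, 68 mm across, 30 mm high. Origin at the centre of its underside.
- tweezers: Bystander: steel tweezers lying along x, 125 mm long, 15 mm wide, 5 mm high. Origin under their middle.
- screwdriver: Bystander: a thin watchmaker's screwdriver lying along x, 125 mm long, 9 mm thick. Origin under its middle.
Things that resemble listed ones, but are neither listed nor needed, are in the scene too. What is shaped like the watch but orange or purple is not meant.

How it is judged:
By the outcome, as a careful person would: the job done as asked, in the order asked, and still so for the second after the job is handed in, while the arm keeps its last pose, push and grip.
It also fails if it takes over 61 s, if anything falls off the work surface, if the arm or the gripper's body presses on something with over 40 N, if the wrist force passes 120 N, or if a joint passes its speed limit or range.

## Working session

There is one attempt and no reset: what is moved stays moved. The work goes in short steps, Python scripts to look and compute and a shell command to move; the robot and the scene stay as the last step left them, time stands still between calls to the robot, and variables do not carry over. Pictures are saved under pics/ and viewed, at most 10 in all, crops included, and the job is handed in when it is done.

```bash
mkdir -p pics; ls
python3 - <<'E'
from rig import manip
import cv2,numpy as np
print(manip.get_state(), manip.grasp_offset)
for n in ["top","side"]:
    d=manip.get_image(n); print({k:v for k,v in d.items() if k!="frame"})
    cv2.imwrite(f"pics/{n}0.png",d["frame"][:,:,::-1])
    np.save(f"{n}0.npy",d["frame"])
E
```

```text
pics
{'clock': 0.0, 'qpos': array([ 1.04798455e+00,  2.76642554e-01,  1.50610461e+00,  9.53669464e-06,
        1.36070152e+00, -1.20995499e-01]), 'qd': array([-1.86601645e-03,  2.54993587e-04,  6.34611104e-04, -5.27089520e-04,
       -5.64429085e-05,  1.14750911e-03]), 'effort': array([-1.36408216e-03, -4.16770434e+01, -2.45809078e+01, -4.38929574e-04,
        1.11592459e-02, -4.38931792e-06]), 'position': array([0.22462003, 0.52875768, 0.23042395]), 'ee_rot': array([-2.98021102e-04,  1.99560176e-01,  9.79885134e-01, -8.78869721e-04]), 'contact_force': array([-0.10370718, -0.69490598,  0.23438481]), 'moment': array([-0.02059461,  0.00819574,  0.00274721]), 'gripper_force': 0.0, 'width': 0.08564360765711104} -0.0187
{'fx': 448.97598681490683, 'fy': 448.97598681490683, 'cx': 277.7851437380177, 'cy': 214.2922060633824, 'position': array([0.42684412, 0.01481474, 1.26873819]), 'attitude': array([-0.69791071, -0.03004512,  0.04313822,  0.71425278])}
{'fx': 442.6746494110853, 'fy': 442.6746494110853, 'cx': 271.75580973256086, 'cy': 215.27140900927245, 'position': array([ 0.16847426, -0.74273514,  0.81376851]), 'attitude': array([ 0.88359762,  0.40604811, -0.09452825, -0.21317738])}
```

View pics/top0.png

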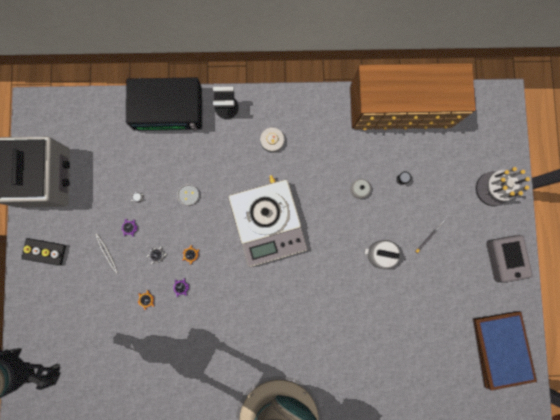

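View pics/side0.png

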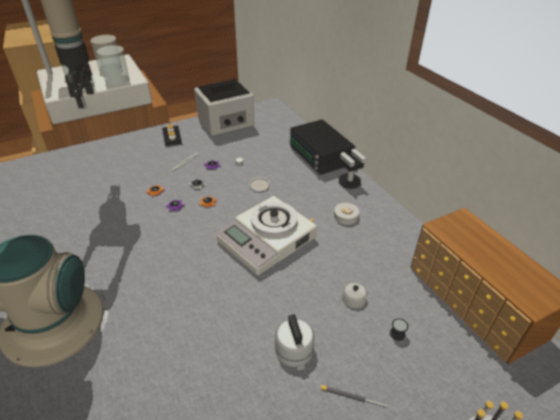

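The top view shows the steel watch at about (156,255), the tester collar at (266,211) and the bell at (385,255). The side view shows the same layout. Next I'll enlarge these three and measure them.

```bash
cat > h.py <<'E'
from rig import manip
import cv2,numpy as np
from scipy.spatial.transform import Rotation as R
def rot(q): return R.from_quat(np.r_[q[1:],q[0]])
def cam(d,st=None):
    if "mount" in d:
        T=np.eye(4);T[:3,:3]=rot(st["ee_rot"]).as_matrix();T[:3,3]=st["position"]
        M=T@d["mount"]; return M[:3,:3],M[:3,3]
    return rot(d["attitude"]).as_matrix(),np.array(d["position"])
def ray(d,uv,z,st=None):
    Rm,p=cam(d,st); uv=np.atleast_2d(uv).astype(float)
    v=np.c_[(uv[:,0]-d["cx"])/d["fx"],-(uv[:,1]-d["cy"])/d["fy"],-np.ones(len(uv))]@Rm.T
    return p+v*((z-p[2])/v[:,2])[:,None]
def proj(d,P,st=None):
    Rm,p=cam(d,st); c=(np.atleast_2d(P)-p)@Rm
    return np.c_[d["cx"]+d["fx"]*c[:,0]/-c[:,2], d["cy"]-d["fy"]*c[:,1]/-c[:,2]]
E
python3 - <<'E'
from h import *
d=manip.get_image("top"); f=d["frame"]
np.set_printoptions(precision=4,suppress=True)
for n,uv,z in [("watch",(156,255),.01),("collar",(266,211),.08),("bell",(386,254),.084)]: print(n,ray(d,uv,z))
t=[cv2.resize(f[v-37:v+38,u-37:u+38],(260,260),interpolation=cv2.INTER_CUBIC) for u,v in [(156,255),(266,215),(386,254)]]
cv2.imwrite("pics/crop1.png",np.hstack(t)[:,:,::-1])
E
```

```text
watch [[0.4512 0.3311 0.01  ]]
collar [[0.5596 0.0225 0.08  ]]
bell [[ 0.438  -0.2918  0.084 ]]
```

View pics/crop1.png

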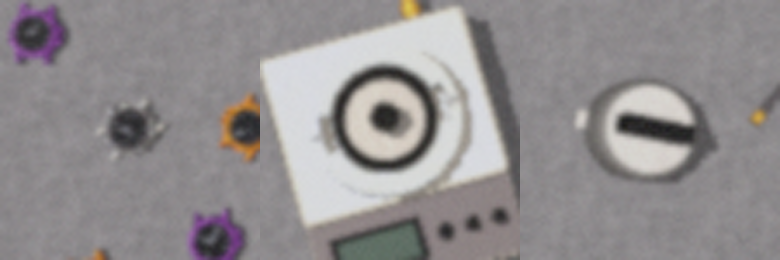

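The watch is lugged left and right at crop (130,128), the tester is tilted about 17°, and the bell's bar runs roughly along the image horizontal. I'll move the wrist camera over the watch.

```bash
python3 -m pendant '[{"dx":-0.026,"dy":-0.0086},{"dx":-0.026,"dy":-0.0086},{"dx":-0.026,"dy":-0.0086},{"dx":-0.026,"dy":-0.0086},{"dx":-0.026,"dy":-0.0086},{"dx":-0.026,"dy":-0.0086},{"dx":-0.026,"dy":-0.0086},{"dx":-0.026,"dy":-0.0086},{"dx":-0.026,"dy":-0.0086},{"dx":-0.026,"dy":-0.0086},{"dx":-0.026,"dy":-0.0086},{}]'
python3 - <<'E'
from h import *
np.set_printoptions(precision=4,suppress=True)
st=manip.get_state(); d=manip.get_image("wrist"); print(d["mount"],d["fx"],d["cx"],d["cy"]); cv2.imwrite("pics/w1.png",d["frame"][:,:,::-1])
print(proj(d,[.4512,.3311,.01],st),cam(d,st)); np.save("w1.npy",d["frame"])
E
```

```text
[[-0.0015  0.9631  0.269   0.0677]
 [ 1.      0.0015  0.0002  0.0007]
 [-0.0002  0.269  -0.9631 -0.1437]
 [ 0.      0.      0.      1.    ]] 376.01243065556395 281.9637173048072 210.39794404300986
[[203.2051 414.9464]] (array([[ 0.3924, -0.8861, -0.2468],
       [ 0.9198,  0.3777,  0.1065],
       [-0.0012, -0.2688,  0.9632]]), array([0.1628, 0.5562, 0.3743]))invalid input
```

View pics/w1.png

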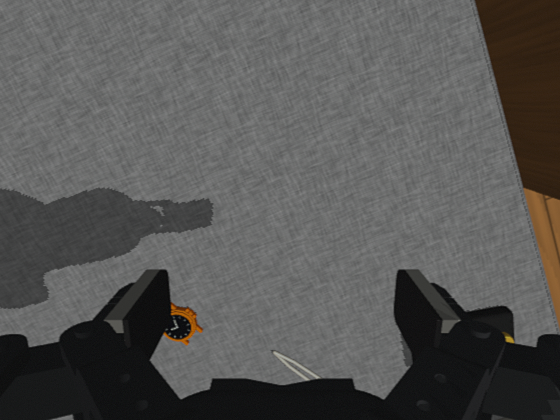

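The move was refused because of the empty row. The picture shows only an orange decoy at (182,325), and the point below the TCP is visible between the fingers. I'll resend the move.

```bash
python3 -m pendant '[{"dx":-0.026,"dy":-0.0086},{"dx":-0.026,"dy":-0.0086},{"dx":-0.026,"dy":-0.0086},{"dx":-0.026,"dy":-0.0086},{"dx":-0.026,"dy":-0.0086},{"dx":-0.026,"dy":-0.0086},{"dx":-0.026,"dy":-0.0086},{"dx":-0.026,"dy":-0.0086},{"dx":-0.026,"dy":-0.0086},{"dx":-0.026,"dy":-0.0086},{"dx":-0.026,"dy":-0.0086},{"dz":0}]'
python3 - <<'E'
from h import *
np.set_printoptions(precision=4,suppress=True)
st=manip.get_state(); d=manip.get_image("wrist"); f=d["frame"]; cv2.imwrite("pics/w2.png",f[:,:,::-1])
print(st["clock"],st["position"],st["ee_rot"],proj(d,[.4512,.3311,.01],st))
np.save("w2.npy",f)
E
```

```text
0.2 [0.2247 0.5289 0.2308] [-0.0002  0.1996  0.9799 -0.0005] [[203.1153 414.8489]]invalid input
```

View pics/w2.png

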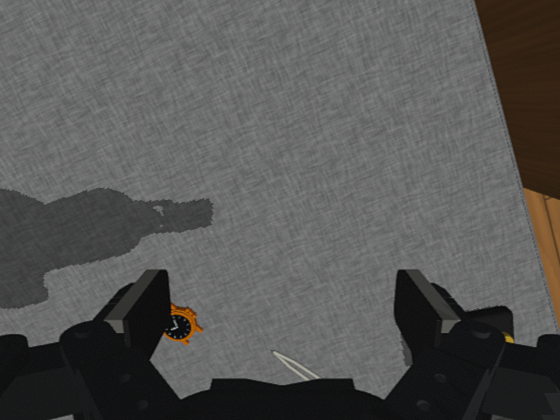

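The move was refused again, so the view hasn't changed. I'll try one row with every key filled in.

```bash
python3 -m pendant '[{"dx":-0.026,"dy":-0.0086,"dz":0,"rx":0,"ry":0,"rz":0,"hand":0.085}]'
```

```text
clock: 0.33
position: [0.243, 0.5134, 0.231]
ee_rot: [-0.001, 0.198, 0.98, 0.001]
contact_force: [1.2, -0.0, 0.4]
width: 0.0851
gripper_force: 0.0
```

```bash
python3 -m pendant '[{"dx":-0.0324,"dy":-0.0107,"dz":0,"rx":0,"ry":0,"rz":0,"hand":0.085},{"dx":-0.0324,"dy":-0.0107,"dz":0,"rx":0,"ry":0,"rz":0,"hand":0.085},{"dx":-0.0324,"dy":-0.0107,"dz":0,"rx":0,"ry":0,"rz":0,"hand":0.085},{"dx":-0.0324,"dy":-0.0107,"dz":0,"rx":0,"ry":0,"rz":0,"hand":0.085},{"dx":-0.0324,"dy":-0.0107,"dz":0,"rx":0,"ry":0,"rz":0,"hand":0.085},{"dx":-0.0324,"dy":-0.0107,"dz":0,"rx":0,"ry":0,"rz":0,"hand":0.085},{"dx":-0.0324,"dy":-0.0107,"dz":0,"rx":0,"ry":0,"rz":0,"hand":0.085},{"dx":-0.0324,"dy":-0.0107,"dz":0,"rx":0,"ry":0,"rz":0,"hand":0.085},{"dx":0,"dy":0,"dz":0,"rx":0,"ry":0,"rz":0,"hand":0.085},{"dx":0,"dy":0,"dz":0,"rx":0,"ry":0,"rz":0,"hand":0.085},{"dx":0,"dy":0,"dz":0,"rx":0,"ry":0,"rz":0,"hand":0.085}]'
python3 - <<'E'
from h import *
np.set_printoptions(precision=4,suppress=True)
st=manip.get_state(); d=manip.get_image("wrist"); f=d["frame"]; cv2.imwrite("pics/w3.png",f[:,:,::-1])
print(st["clock"],st["position"],st["ee_rot"],proj(d,[.4512,.3311,.01],st))
np.save("w3.npy",f)
E
```

```text
clock: 1.25
position: [0.4501, 0.331, 0.2311]
ee_rot: [-0.001, 0.2, 0.98, 0.0]
contact_force: [-0.0, 0.5, 0.1]
width: 0.0848
gripper_force: 0.0
1.25 [0.4501 0.331  0.2311] [-0.0006  0.1999  0.9798  0.0001] [[281.7229 178.1065]]
```

View pics/w3.png

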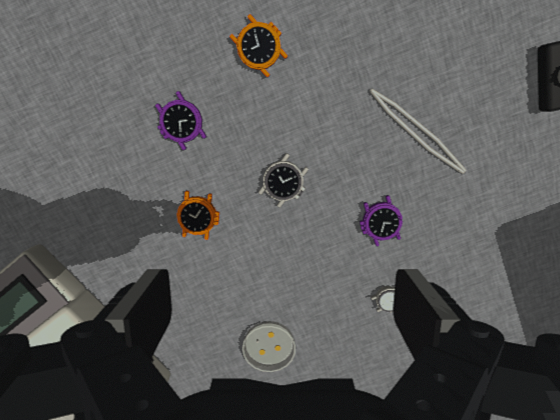

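The steel watch is at (283,181), with lugs at (286,157), (307,170), (262,190) and (280,205). Its x axis therefore runs along about (21,13) px. I'll measure it from masks.

Run:
```python
from h import *
np.set_printoptions(precision=4,suppress=True)
st=manip.get_state(); d=manip.get_image("wrist"); f=d["frame"]
x0,y0=245,143; c=f[y0:y0+76,x0:x0+76]; g=cv2.cvtColor(c,cv2.COLOR_RGB2GRAY)
m=(g>140).astype(np.uint8); print(m.sum(),np.bincount(g.ravel()//20))
n,l,s,_=cv2.connectedComponentsWithStats(cv2.morphologyEx(m,cv2.MORPH_CLOSE,np.ones((3,3),np.uint8)))
print(s)
# dial
b=(g<50).astype(np.uint8); n2,l2,s2,ce=cv2.connectedComponentsWithStats(cv2.morphologyEx(b,cv2.MORPH_OPEN,np.ones((3,3),np.uint8)))
k=l2[38,38] or 1+np.argmax(s2[1:,4]); print(s2)
cs,_=cv2.findContours((l2==k).astype(np.uint8),0,2); e=cv2.fitEllipse(max(cs,key=cv2.contourArea)); print(e)
ctr=ray(d,np.array(e[0])+[x0,y0],.012,st)[0]; print("ctr",ctr)
v,u=np.nonzero(m); P=ray(d,np.c_[u+x0,v+y0],.007,st)[:,:2]-ray(d,np.array(e[0])+[x0,y0],.012,st)[0,:2]
r=np.hypot(*P.T)*1e3; a=np.degrees(np.arctan2(P[:,1],P[:,0]))
for k in range(-180,180,10):
    q=(a>=k)&(a<k+10)&(r<32); print(k+5, round(r[q].max(),1) if q.any() else None,end='; ')
cv2.imwrite("pics/w3c.png",cv2.resize(c,(456,456),interpolation=cv2.INTER_CUBIC)[:,:,::-1])
```

```text
188 [ 412  175  103  391  222 3633  641  121   72    6]
[[   0    0   76   76 5572]
 [  32   12   14   10   46]
 [  25   21    6    4    7]
 [  47   22   16   26   69]
 [  22   26    2    2    2]
 [  32   28    1    1    1]
 [  34   35    2    2    3]
 [  36   36    9    4   11]
 [  18   41    1    1    1]
 [  14   45    4    7   15]
 [  21   49    2    2    2]
 [  47   52    7    4   15]
 [  28   55    1    1    1]
 [  32   57    7    8   26]
 [  41   56    5    2    5]]
[[   0    0   76   76 5206]
 [  23   24   30   31  570]]
((37.10085678100586, 39.16948318481445), (25.999221801757812, 26.879928588867188), 130.1015625)
ctr [0.4544 0.3304 0.012 ]
-175 19.0; -165 18.7; -155 18.6; -145 None; -135 None; -125 1.1; -115 None; -105 19.2; -95 22.9; -85 26.1; -75 19.5; -65 None; -55 19.5; -45 None; -35 25.9; -25 26.8; -15 19.7; -5 20.2; 5 20.4; 15 22.8; 25 22.7; 35 None; 45 23.3; 55 20.7; 65 19.9; 75 20.2; 85 24.4; 95 27.4; 105 19.7; 115 19.8; 125 19.4; 135 19.4; 145 26.6; 155 25.1; 165 19.2; 175 18.8;
```

View pics/w3c.png

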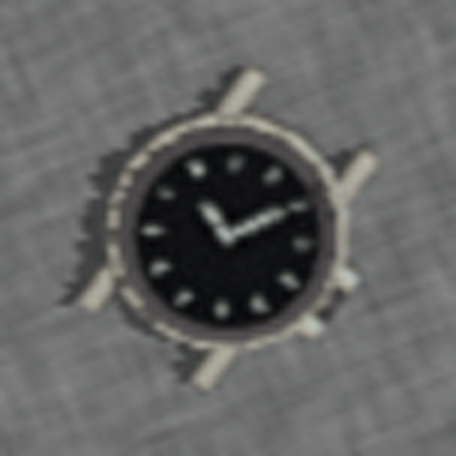

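The crown guards point to the lower right, with corners at (348,280) and (313,325) in the crop. The lug tips are at (258,76), (368,158), (88,303) and (203,382). I'll compute the pose and the approach from these.

Run:
```python
from h import *
np.set_printoptions(precision=4,suppress=True)
st=manip.get_state(); d=manip.get_image("wrist")
T=np.array([(258,76),(368,158),(203,382),(88,303)])/6+[245-.42,143-.42]
P=ray(d,T,.005,st); c=P.mean(0); print("c",c)
y=(P[0]+P[1]-P[2]-P[3]); x=(P[1]+P[2]-P[0]-P[3]); print(np.degrees(np.arctan2(y[1],y[0])),np.degrees(np.arctan2(x[1],x[0])),np.linalg.norm(y)/2,np.linalg.norm(x)/2)
G=ray(d,np.array([(348,280),(313,325)])/6+[244.6,142.6],.006,st); g=G.mean(0)-c; print("guard",np.degrees(np.arctan2(g[1],g[0])),np.hypot(g[0],g[1]))
```

```text
c [0.4548 0.331  0.005 ]
120.80825938222286 30.966806680686048 0.04726664856128431 0.023183161323507225
guard 32.10745038822238 0.02087656637675418
```

```bash
python3 -m pendant '[{"dx":0,"dy":0,"dz":0.02,"rx":0,"ry":0,"rz":6,"hand":0.06},{"dx":0,"dy":0,"dz":0.02,"rx":0,"ry":0,"rz":6,"hand":0.06},{"dx":0,"dy":0,"dz":0.02,"rx":0,"ry":0,"rz":6,"hand":0.06},{"dx":0,"dy":0,"dz":0.02,"rx":0,"ry":0,"rz":6,"hand":0.06},{"dx":0,"dy":0,"dz":0.02,"rx":0,"ry":0,"rz":6,"hand":0.06},{"dx":0,"dy":0,"dz":0.02,"rx":0,"ry":0,"rz":6,"hand":0.06},{"dx":-0.0024,"dy":0.005,"dz":0,"rx":0,"ry":0,"rz":0,"hand":0.06},{"dx":0,"dy":0,"dz":0,"rx":0,"ry":0,"rz":0,"hand":0.06},{"dx":0,"dy":0,"dz":0,"rx":0,"ry":0,"rz":0,"hand":0.06}]' 30
cat >> h.py <<'E'
def dial(d,st,half=50,zc=.012,c=None):
    f=d["frame"]; c=proj(d,c,st)[0].astype(int); x0,y0=c-half
    g=cv2.cvtColor(f[y0:y0+2*half,x0:x0+2*half],cv2.COLOR_RGB2GRAY)
    b=cv2.morphologyEx((g<55).astype(np.uint8),cv2.MORPH_OPEN,np.ones((3,3),np.uint8))
    n,l,s,ce=cv2.connectedComponentsWithStats(b)
    k=1+np.argmin(np.hypot(*(ce[1:]-half).T)+1e3*(s[1:,4]<200)); cs,_=cv2.findContours((l==k).astype(np.uint8),0,2)
    h=cv2.convexHull(max(cs,key=cv2.contourArea)); e=cv2.fitEllipse(h)
    return ray(d,np.array(e[0])+[x0,y0],zc,st)[0],e,np.array(e[0])+[x0,y0]
E
python3 - <<'E'
from h import *
np.set_printoptions(precision=4,suppress=True)
st=manip.get_state(); d=manip.get_image("wrist"); print(st["position"],st["ee_rot"])
print(dial(d,st,c=[.4546,.3308,.012])); cv2.imwrite("pics/w4.png",d["frame"][:,:,::-1])
print(d["fx"]*.03/.24)
E
```

```text
clock: 2.15
position: [0.4569, 0.3326, 0.1124]
ee_rot: [0.001, 0.491, 0.871, 0.001]
contact_force: [-0.5, -0.2, 0.5]
width: 0.0598
gripper_force: 0.0
[0.4569 0.3326 0.1124] [0.0006 0.4913 0.871  0.001 ]
(array([0.4541, 0.331 , 0.012 ]), ((49.73284912109375, 49.366424560546875), (44.18590545654297, 45.04222869873047), 78.959716796875), array([275.7328, 210.3664]))
47.00155383194549
```

```bash
python3 -m pendant '[{"dx":0,"dy":-0.002,"dz":0.015,"rx":0,"ry":0,"rz":0,"hand":0.06},{"dx":0,"dy":0,"dz":0.02,"rx":0,"ry":0,"rz":0,"hand":0.06},{"dx":0,"dy":0,"dz":0.02,"rx":0,"ry":0,"rz":0,"hand":0.06},{"dx":0,"dy":0,"dz":0.02,"rx":0,"ry":0,"rz":0,"hand":0.06},{"dx":0,"dy":0,"dz":0.02,"rx":0,"ry":0,"rz":0,"hand":0.06},{"dx":0,"dy":0,"dz":0.01,"rx":0,"ry":0,"rz":0,"hand":0.06},{"dx":0,"dy":0,"dz":0.003,"rx":0,"ry":0,"rz":0,"hand":0.06},{"dx":0,"dy":0,"dz":0.002,"rx":0,"ry":0,"rz":0,"hand":0.055},{"dx":0,"dy":0,"dz":0,"rx":0,"ry":0,"rz":0,"hand":0.05}]' 30
```

```text
clock: 2.95
position: [0.4551, 0.331, 0.0022]
ee_rot: [0.0, 0.492, 0.87, 0.001]
contact_force: [0.3, 0.3, -0.2]
width: 0.0501
gripper_force: 0.0
```

Run:
```python
from h import *
st=manip.get_state(); d=manip.get_image("wrist"); print(st["position"])
cv2.imwrite("pics/w5.png",d["frame"][:,:,::-1])
```

```text
[0.45514433 0.33101864 0.00219563]
```

View pics/w5.png

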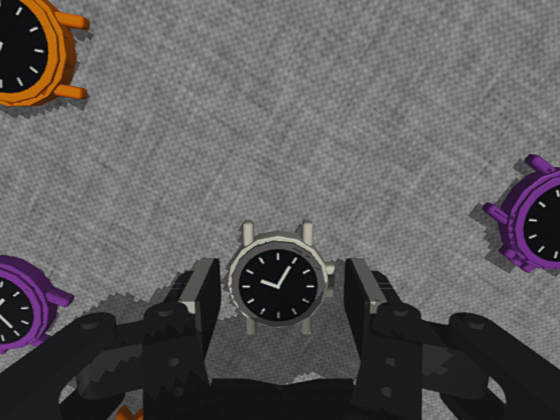

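The watch sits centred between the pads, with its dial at (278,285), lugs up and down and the crown to the right. I'll close on it.

```bash
python3 -m pendant '[{"dx":0,"dy":0,"dz":0.001,"rx":0,"ry":0,"rz":0,"hand":0.046},{"dx":0,"dy":0,"dz":0,"rx":0,"ry":0,"rz":0,"hand":0.036},{"dx":0,"dy":0,"dz":0,"rx":0,"ry":0,"rz":0,"hand":0.036},{"dx":0,"dy":0,"dz":0,"rx":0,"ry":0,"rz":0,"hand":0.036},{"dx":0,"dy":0,"dz":0,"rx":0,"ry":0,"rz":0,"hand":0.036}]' 35
```

```text
clock: 3.42
position: [0.4553, 0.3311, 0.0016]
ee_rot: [0.001, 0.493, 0.87, 0.001]
contact_force: [-0.2, -0.9, 7.4]
width: 0.0407
gripper_force: 35.2
```

```bash
python3 -m pendant '[{"dx":0,"dy":0,"dz":-0.005,"rx":0,"ry":0,"rz":0,"hand":0.036},{"dx":0,"dy":0,"dz":-0.015,"rx":0,"ry":0,"rz":0,"hand":0.036},{"dx":0,"dy":0,"dz":-0.03,"rx":0,"ry":0,"rz":0,"hand":0.036},{"dx":0,"dy":0,"dz":-0.03,"rx":0,"ry":0,"rz":0,"hand":0.036},{"dx":0,"dy":0,"dz":-0.03,"rx":0,"ry":0,"rz":0,"hand":0.036},{"dx":0,"dy":0,"dz":-0.03,"rx":0,"ry":0,"rz":0,"hand":0.036},{"dx":0,"dy":0,"dz":-0.03,"rx":0,"ry":0,"rz":0,"hand":0.036},{"dx":0,"dy":0,"dz":-0.02,"rx":0,"ry":0,"rz":0,"hand":0.036},{"dx":0,"dy":0,"dz":-0.005,"rx":0,"ry":0,"rz":0,"hand":0.036}]' 35
python3 -m pendant '[{"dx":-0.02,"dy":-0.005,"dz":0,"rx":0,"ry":0,"rz":0,"hand":0.036},{"dx":-0.03,"dy":-0.006,"dz":0,"rx":0,"ry":0,"rz":0,"hand":0.036},{"dx":-0.03,"dy":-0.006,"dz":0,"rx":0,"ry":0,"rz":0,"hand":0.036},{"dx":-0.03,"dy":-0.006,"dz":0,"rx":0,"ry":0,"rz":0,"hand":0.036},{"dx":-0.03,"dy":-0.006,"dz":0,"rx":0,"ry":0,"rz":0,"hand":0.036},{"dx":-0.03,"dy":-0.007,"dz":0,"rx":0,"ry":0,"rz":0,"hand":0.036},{"dx":-0.03,"dy":-0.007,"dz":0,"rx":0,"ry":0,"rz":0,"hand":0.036},{"dx":-0.03,"dy":-0.007,"dz":0,"rx":0,"ry":0,"rz":0,"hand":0.036},{"dx":-0.03,"dy":-0.007,"dz":0,"rx":0,"ry":0,"rz":0,"hand":0.036},{"dx":-0.03,"dy":-0.007,"dz":0,"rx":0,"ry":0,"rz":0,"hand":0.036},{"dx":-0.02,"dy":-0.005,"dz":0,"rx":0,"ry":0,"rz":0,"hand":0.036},{"dx":-0.008,"dy":-0.001,"dz":0,"rx":0,"ry":0,"rz":0,"hand":0.036}]' 35
python3 -m pendant '[{"dx":0,"dy":0,"dz":0,"rx":0,"ry":0,"rz":0,"hand":0.036},{"dx":0,"dy":0,"dz":0,"rx":0,"ry":0,"rz":0,"hand":0.036}]' 35
python3 - <<'E'
from h import *
np.set_printoptions(precision=4,suppress=True)
st=manip.get_state(); d=manip.get_image("wrist"); print(st["position"],st["ee_rot"])
cv2.imwrite("pics/w6.png",d["frame"][:,:,::-1]); np.save("w6.npy",d["frame"])
print(proj(d,[.5596,.0225,.08],st),proj(d,st["position"],st))
E
```

```text
clock: 4.17
position: [0.456, 0.3314, 0.1995]
ee_rot: [0.002, 0.493, 0.87, 0.003]
contact_force: [0.2, 0.2, -0.3]
width: 0.0405
gripper_force: 35.7
clock: 5.17
position: [0.5579, 0.0188, 0.1937]
ee_rot: [-0.001, 0.494, 0.87, -0.001]
contact_force: [-0.2, -0.1, -1.1]
width: 0.0406
gripper_force: 35.7
clock: 5.33
position: [0.5572, 0.0224, 0.1943]
ee_rot: [-0.001, 0.493, 0.87, 0.0]
contact_force: [0.4, -0.8, -0.7]
width: 0.0409
gripper_force: 35.7
[0.5572 0.0224 0.1943] [-0.0014  0.4929  0.8701  0.    ]
[[284.0723 207.1751]] [[280.2834 275.3366]]
```

View pics/w6.png

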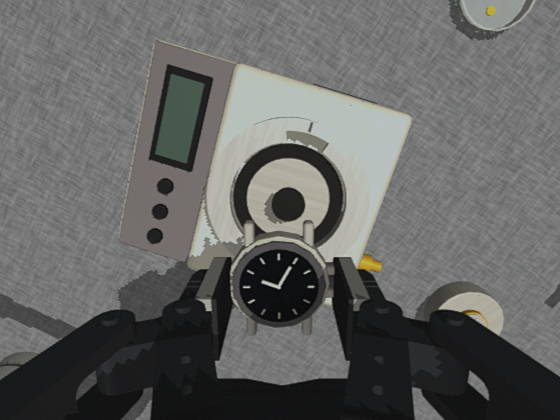

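The watch is held level at (278,285). The post's black top is at (288,203), one gap is near (307,140), and the housing edge runs from (240,64) to (411,115). Now I'll measure the post, watch and gap numerically.

Run:
```python
from h import *
np.set_printoptions(precision=4,suppress=True)
st=manip.get_state(); d=manip.get_image("wrist"); f=d["frame"]; g=cv2.cvtColor(f,cv2.COLOR_RGB2GRAY)
x0,y0=262,180; b=(g[y0:226,x0:315]<60).astype(np.uint8); n,l,s,ce=cv2.connectedComponentsWithStats(b); k=1+np.argmax(s[1:,4]); print(s[k],ce[k])
cs,_=cv2.findContours((l==k).astype(np.uint8),0,2); cc,r=cv2.minEnclosingCircle(max(cs,key=cv2.contourArea)); e=cv2.fitEllipse(max(cs,key=cv2.contourArea)); print(cc,r,e)
uv=np.array(e[0])+[x0,y0]; post=ray(d,uv,.08,st)[0]; print("post",uv,post, "r exp px",d["fx"]*.012/.255)
# watch dial
z=st["position"][2]+.0104
w=dial(d,st,half=60,zc=z,c=st["position"]+[0,0,.0104]); print("watch",w)
Rm=rot(st["ee_rot"]).as_matrix(); print("in tool",Rm.T@(w[0]-st["position"])); print(Rm)
print("need tool shift", Rm.T@(post-w[0]))
# collar/seal outline in wrist: seal outer black ring
m=((g<60)).astype(np.uint8); m[235:]=0; m[:130]=0; m[:,:225]=0; m[:,352:]=0
v,u=np.nonzero(m); h=cv2.convexHull(np.c_[u,v].astype(np.int32))[:,0]; h=h[(h[:,1]<228)]
P=ray(d,h,.062,st)[:,:2]; A=np.c_[2*P,np.ones(len(P))]; q=np.linalg.lstsq(A,(P**2).sum(1),rcond=None)[0]; print("seal",q[:2],np.sqrt(q[2]+q[:2]@q[:2]))
# housing edges direction (z=.05)
E=ray(d,[(240,64),(411,115)],.05,st); t=E[1]-E[0]; print("edge deg",np.degrees(np.arctan2(t[1],t[0])),np.linalg.norm(t))
# top camera
F=np.load("top0.npy"); D=manip.get_image("top"); G=cv2.cvtColor(F,cv2.COLOR_RGB2GRAY)
a=(G[190:232,244:288]<70).astype(np.uint8); n,l,s,ce=cv2.connectedComponentsWithStats(a); print(s,ce)
for k in range(1,n):
    if s[k,4]>30: cs,_=cv2.findContours((l==k).astype(np.uint8),0,2); e=cv2.fitEllipse(max(cs,key=cv2.contourArea)); print(e, ray(D,np.array(e[0])+[244,190],.08 if s[k,2]<15 else .062))
```

```text
[ 10   8  32  34 849] [25.3534 24.6761]
(25.040983200073242, 24.581966400146484) 16.697383880615234 ((25.3068904876709, 24.632482528686523), (31.816757202148438, 32.48237609863281), 8.949830055236816)
post [287.3069 204.6325] [0.5606 0.0258 0.08  ] r exp px 17.694702619085362
watch (array([0.5575, 0.0228, 0.205 ]), ((60.7625617980957, 61.67522048950195), (76.72003936767578, 85.47048950195312), 92.63532257080078), array([280.7626, 287.6752]))
in tool [-0.0003  0.0002 -0.0104]
[[-0.515   0.8572 -0.002 ]
 [ 0.8572  0.515   0.0013]
 [ 0.0021 -0.001  -1.    ]]
need tool shift [0.0007 0.0044 0.125 ]
seal [0.5618 0.0251] 0.04161932075743384
edge deg 15.177776476175906 0.13098739781147795
[[   0    0   44   42 1673]
 [   7    8   28   29  139]
 [  18   19    7    6   36]] [[21.5953 20.4848]
 [20.518  20.4173]
 [20.8611 21.5278]]
((20.646499633789062, 21.685863494873047), (27.62733268737793, 28.061723709106445), 14.085287094116211) [[0.5599 0.0263 0.062 ]]
((20.763580322265625, 21.54758644104004), (5.800751209259033, 6.615389823913574), 92.0097885131836) [[0.5582 0.0258 0.08  ]]
```

```bash
python3 -m pendant '[{"dx":0.001,"dy":0.0055,"dz":0.005,"rx":0,"ry":0,"rz":0,"hand":0.036},{"dx":0,"dy":0,"dz":0.015,"rx":0,"ry":0,"rz":0,"hand":0.036},{"dx":0,"dy":0,"dz":0.02,"rx":0,"ry":0,"rz":0,"hand":0.036},{"dx":0,"dy":0,"dz":0.02,"rx":0,"ry":0,"rz":0,"hand":0.036},{"dx":0,"dy":0,"dz":0.02,"rx":0,"ry":0,"rz":0,"hand":0.036},{"dx":0,"dy":0,"dz":0.012,"rx":0,"ry":0,"rz":0,"hand":0.036},{"dx":0,"dy":0,"dz":0.006,"rx":0,"ry":0,"rz":0,"hand":0.036},{"dx":0,"dy":0,"dz":0.003,"rx":0,"ry":0,"rz":0,"hand":0.036},{"dx":0,"dy":0,"dz":0,"rx":0,"ry":0,"rz":0,"hand":0.036},{"dx":0,"dy":0,"dz":0,"rx":0,"ry":0,"rz":0,"hand":0.036}]' 35
```

```text
clock: 6.32
position: [0.5629, 0.0259, 0.095]
ee_rot: [0.001, 0.492, 0.87, 0.0]
contact_force: [-0.4, -0.6, -1.4]
width: 0.0406
gripper_force: 35.7
```

Run:
```python
from h import *
np.set_printoptions(precision=4,suppress=True)
a=[]
for i in range(8):
    d=manip.get_image("wrist"); st=manip.get_state(); a.append(st["position"])
print(np.mean(a,0),np.std(a,0))
# FK-ish check: post and seal seen now
g=cv2.cvtColor(d["frame"],cv2.COLOR_RGB2GRAY); st["position"]=np.mean(a,0)
print(proj(d,[[.5606,.0256,.08],[.5606,.0256,.062]],st), proj(d,st["position"]+[0,0,.0104],st))
D=manip.get_image("side"); F=D["frame"]
cv2.imwrite("pics/s7.png",F[:,:,::-1])
h=np.hstack([cv2.resize(F[180:270,215:325],(440,360),interpolation=3),cv2.resize(d["frame"][100:370,150:420],(360,360))]); cv2.imwrite("pics/comb.png",h[:,:,::-1])
```

```text
[0.5627 0.0255 0.095 ] [0.0003 0.0001 0.0002]
[[276.4083 258.5857]
 [276.8704 244.4723]] [[280.2009 286.9349]]
```

Run:
```python
from h import *
np.set_printoptions(precision=4,suppress=True)
d=manip.get_image("wrist"); st=manip.get_state(); st["position"]=np.array([.5627,.0255,.095])
g=cv2.cvtColor(d["frame"],cv2.COLOR_RGB2GRAY); g=cv2.GaussianBlur(g,(3,3),0).astype(float)
# radial scan outward from predicted axis at z=.062
c0=np.array([.5606,.0256]); pts=[];pi=[]
for a in np.radians(np.arange(0,360,3)):
    dirv=np.array([np.cos(a),np.sin(a)])
    rr=np.arange(.030,.050,.0003); uv=proj(d,np.c_[c0+rr[:,None]*dirv,np.full(len(rr),.062)],st)
    if uv[:,1].max()>235 or uv.min()<2 : continue
    p=g[uv[:,1].astype(int),uv[:,0].astype(int)]; dp=np.diff(p)
    i=np.argmax((p[4:]-p[:-4])); j=np.argmin(p[4:]-p[:-4])
    if (p[4:]-p[:-4])[i]>50: pts.append(c0+rr[i+2]*dirv)
P=np.array(pts); print(len(P))
from scipy.optimize import least_squares
f=least_squares(lambda q:np.hypot(*(P-q[:2]).T)-q[2],[*c0,.0415],loss="soft_l1",f_scale=.0005); print(f.x,np.abs(f.fun).mean())
f=least_squares(lambda q:np.hypot(*(P-q[:2]).T)-.0415,c0,loss="soft_l1",f_scale=.0005); print(f.x)
f=cv2.fitEllipse; 
# dial of held watch: dark px window
x0,y0=232,236; b=(g[y0:336,x0:326]<45).astype(np.uint8); b=cv2.morphologyEx(b,cv2.MORPH_OPEN,np.ones((5,5),np.uint8))
n,l,s,ce=cv2.connectedComponentsWithStats(b); k=l[50,44] or 1+np.argmax(s[1:,4]); print(s[k])
cs,_=cv2.findContours((l==k).astype(np.uint8),0,2); e=cv2.fitEllipse(cv2.convexHull(max(cs,key=cv2.contourArea))); print(e)
print("watch",ray(d,np.array(e[0])+[x0,y0],.095+.0104,st))
```

```text
54
[0.5617 0.0249 0.042 ] 0.0003904671953218896
[0.5615 0.0255]
[   8   14   80   73 3941]
((46.78468322753906, 49.784454345703125), (73.1733627319336, 79.79545593261719), 93.8818130493164)
watch [[0.562  0.0256 0.1054]]
```

View pics/comb.png

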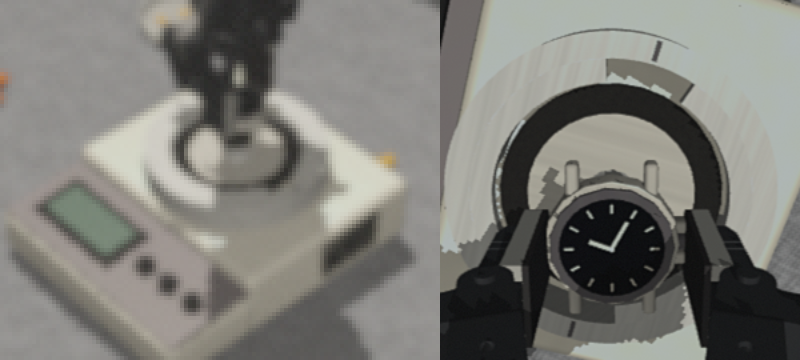

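The side view has the watch just over the post, and the wrist view has it concentric with the seal ring. The gap is at about wrist pixel (307,156). I'll lower it gently.

```bash
python3 -m pendant '[{"dx":0,"dy":0,"dz":0.004,"rx":0,"ry":0,"rz":0,"hand":0.036},{"dx":0,"dy":0,"dz":0.004,"rx":0,"ry":0,"rz":0,"hand":0.036},{"dx":0,"dy":0,"dz":0.002,"rx":0,"ry":0,"rz":0,"hand":0.036},{"dx":0,"dy":0,"dz":0.001,"rx":0,"ry":0,"rz":0,"hand":0.036},{"dx":0,"dy":0,"dz":0.001,"rx":0,"ry":0,"rz":0,"hand":0.036},{"dx":0,"dy":0,"dz":0.0005,"rx":0,"ry":0,"rz":0,"hand":0.036},{"dx":0,"dy":0,"dz":0,"rx":0,"ry":0,"rz":0,"hand":0.036},{"dx":0,"dy":0,"dz":0,"rx":0,"ry":0,"rz":0,"hand":0.036}]' 35
```

```text
clock: 7.48
position: [0.5624, 0.0255, 0.0819]
ee_rot: [0.0, 0.493, 0.87, 0.0]
contact_force: [-0.5, -0.9, -0.7]
width: 0.0406
gripper_force: 35.7
```

```bash
python3 -m pendant '[{"dx":0,"dy":0,"dz":0.0007,"rx":0,"ry":0,"rz":0,"hand":0.036},{"dx":0,"dy":0,"dz":0,"rx":0,"ry":0,"rz":0,"hand":0.036}]' 35;  python3 -m pendant '[{"dx":0,"dy":0,"dz":0.0007,"rx":0,"ry":0,"rz":0,"hand":0.036},{"dx":0,"dy":0,"dz":0,"rx":0,"ry":0,"rz":0,"hand":0.036}]' 35
```

```text
clock: 7.65
position: [0.5625, 0.0255, 0.0817]
ee_rot: [0.0, 0.493, 0.87, 0.0]
contact_force: [-1.8, -0.8, 3.1]
width: 0.0406
gripper_force: 36.1
clock: 7.82
position: [0.5625, 0.0255, 0.0816]
ee_rot: [0.0, 0.493, 0.87, 0.0]
contact_force: [-2.4, -0.0, 7.1]
width: 0.0407
gripper_force: 36.5
```

```bash
python3 -m pendant '[{"dx":0,"dy":0,"dz":-0.0005,"rx":0,"ry":0,"rz":0,"hand":0.036},{"dx":0,"dy":0,"dz":0,"rx":0,"ry":0,"rz":0,"hand":0.041},{"dx":0,"dy":0,"dz":0,"rx":0,"ry":0,"rz":0,"hand":0.042},{"dx":0,"dy":0,"dz":0,"rx":0,"ry":0,"rz":0,"hand":0.044},{"dx":0,"dy":0,"dz":0,"rx":0,"ry":0,"rz":0,"hand":0.048},{"dx":0,"dy":0,"dz":0,"rx":0,"ry":0,"rz":0,"hand":0.054},{"dx":0,"dy":0,"dz":0,"rx":0,"ry":0,"rz":0,"hand":0.06},{"dx":0,"dy":0,"dz":0,"rx":0,"ry":0,"rz":0,"hand":0.062},{"dx":0,"dy":0,"dz":-0.004,"rx":0,"ry":0,"rz":0,"hand":0.062},{"dx":0,"dy":0,"dz":-0.008,"rx":0,"ry":0,"rz":0,"hand":0.062},{"dx":0,"dy":0,"dz":-0.02,"rx":0,"ry":0,"rz":0,"hand":0.062},{"dx":0,"dy":0,"dz":-0.02,"rx":0,"ry":0,"rz":0,"hand":0.062}]' 30
python3 -m pendant '[{"dx":0,"dy":0,"dz":-0.03,"rx":0,"ry":0,"rz":0,"hand":0.07},{"dx":0,"dy":0,"dz":-0.03,"rx":0,"ry":0,"rz":0,"hand":0.07},{"dx":0,"dy":0,"dz":-0.02,"rx":0,"ry":0,"rz":0,"hand":0.07},{"dx":0,"dy":0,"dz":-0.01,"rx":0,"ry":0,"rz":0,"hand":0.07},{"dx":0,"dy":0,"dz":0,"rx":0,"ry":0,"rz":0,"hand":0.07},{"dx":0,"dy":0,"dz":0,"rx":0,"ry":0,"rz":0,"hand":0.07},{"dx":0,"dy":0,"dz":0,"rx":0,"ry":0,"rz":0,"hand":0.07},{"dx":0,"dy":0,"dz":0,"rx":0,"ry":0,"rz":0,"hand":0.07}]' 30
python3 - <<'E'
from h import *
from scipy.optimize import least_squares
np.set_printoptions(precision=4,suppress=True)
a=[]
for i in range(5):
    d=manip.get_image("wrist"); st=manip.get_state(); a.append(st["position"])
st["position"]=np.mean(a,0); print(st["position"],st["ee_rot"])
cv2.imwrite("pics/w8.png",d["frame"][:,:,::-1])
g=cv2.cvtColor(d["frame"],cv2.COLOR_RGB2GRAY); g=cv2.GaussianBlur(g,(3,3),0).astype(float)
c0=np.array([.5616,.0252])
def scan(z,r0,r1,sgn,th,c0=c0):
    out=[]
    for an in np.radians(np.arange(0,360,3)):
        dv=np.array([np.cos(an),np.sin(an)]); rr=np.arange(r0,r1,.0003)
        uv=proj(d,np.c_[c0+rr[:,None]*dv,np.full(len(rr),z)],st)
        if uv[:,1].max()>400: continue
        p=sgn*g[uv[:,1].astype(int),uv[:,0].astype(int)]; q=p[4:]-p[:-4]; i=np.argmax(q)
        if q[i]>th: out.append(c0+rr[i+2]*dv)
    P=np.array(out); f=least_squares(lambda q:np.hypot(*(P-q[:2]).T)-q[2],[*c0,(r0+r1)/2],loss="soft_l1",f_scale=.0005)
    return len(P),f.x,np.abs(f.fun).mean()
print("seal",scan(.062,.034,.048,1,40)); print("dial",scan(.092,.008,.019,1,25))
# gap: brightness on collar lip (r 44..50) vs angle at z=.068
for r in (.046,.049):
    an=np.arange(0,360,4); uv=proj(d,np.c_[c0[0]+r*np.cos(np.radians(an)),c0[1]+r*np.sin(np.radians(an)),np.full(90,.068)],st).astype(int)
    print([(int(A),int(g[v,u])) for A,(u,v) in zip(an,uv) if 0<=v<420])
E
```

```text
clock: 8.82
position: [0.5617, 0.0255, 0.1334]
ee_rot: [-0.001, 0.493, 0.87, -0.0]
contact_force: [-0.2, 0.4, -0.4]
width: 0.0622
gripper_force: 0.0
clock: 9.48
position: [0.5611, 0.0256, 0.2211]
ee_rot: [-0.002, 0.493, 0.87, -0.001]
contact_force: [-0.5, -0.5, 0.1]
width: 0.0701
gripper_force: 0.0
[0.5616 0.0255 0.2217] [-0.0006  0.4926  0.8703 -0.0002]
seal (120, array([0.5628, 0.025 , 0.0423]), np.float64(0.0010612628422741767))
dial (120, array([0.5614, 0.0262, 0.0168]), np.float64(0.0017713007003633562))
[(0, 162), (4, 164), (8, 164), (12, 165), (16, 165), (20, 165), (24, 165), (28, 165), (32, 165), (36, 166), (40, 167), (44, 166), (48, 165), (52, 166), (56, 166), (60, 168), (64, 165), (68, 166), (72, 166), (76, 168), (80, 166), (84, 168), (88, 97), (92, 107), (96, 107), (100, 108), (104, 108), (108, 109), (112, 110), (116, 107), (120, 118), (124, 162), (128, 168), (132, 170), (136, 165), (140, 167), (144, 167), (148, 167), (152, 164), (156, 162), (160, 160), (164, 165), (168, 166), (172, 166), (176, 166), (180, 164), (184, 162), (188, 162), (192, 162), (196, 162), (200, 162), (
[... 801 characters left out ...]
, (124, 161), (128, 168), (132, 168), (136, 165), (140, 170), (144, 167), (148, 165), (152, 162), (156, 161), (160, 166), (164, 166), (168, 166), (172, 162), (176, 162), (180, 165), (184, 164), (188, 163), (192, 161), (196, 161), (200, 164), (204, 164), (208, 164), (212, 162), (216, 162), (220, 161), (224, 162), (228, 165), (232, 162), (236, 161), (240, 158), (244, 162), (248, 163), (252, 164), (256, 163), (260, 165), (264, 164), (268, 86), (272, 88), (276, 86), (280, 85), (284, 83), (288, 81), (292, 84), (296, 81), (300, 67), (304, 161), (308, 163), (312, 162), (316, 161), (320, 162), (324, 159), (328, 162), (332, 160), (336, 162), (340, 160), (344, 162), (348, 161), (352, 162), (356, 163)]
```

```bash
python3 -m pendant '[{"dx":-0.0198,"dy":-0.0256,"dz":0,"rx":0,"ry":0,"rz":0,"hand":0.05},{"dx":-0.0198,"dy":-0.0256,"dz":0,"rx":0,"ry":0,"rz":0,"hand":0.05},{"dx":-0.0198,"dy":-0.0256,"dz":0,"rx":0,"ry":0,"rz":0,"hand":0.05},{"dx":-0.0198,"dy":-0.0256,"dz":0,"rx":0,"ry":0,"rz":0,"hand":0.05},{"dx":-0.0198,"dy":-0.0256,"dz":0,"rx":0,"ry":0,"rz":0,"hand":0.05},{"dx":-0.0198,"dy":-0.0256,"dz":0,"rx":0,"ry":0,"rz":0,"hand":0.05},{"dx":-0.0198,"dy":-0.0256,"dz":0,"rx":0,"ry":0,"rz":0,"hand":0.05},{"dx":-0.0198,"dy":-0.0256,"dz":0,"rx":0,"ry":0,"rz":0,"hand":0.05},{"dx":-0.0198,"dy":-0.0256,"dz":0,"rx":0,"ry":0,"rz":0,"hand":0.05},{"dx":-0.0198,"dy":-0.0256,"dz":0,"rx":0,"ry":0,"rz":0,"hand":0.05},{"dx":-0.0104,"dy":-0.0134,"dz":0,"rx":0,"ry":0,"rz":0,"hand":0.05}]' 30
python3 -m pendant '[{"dx":0,"dy":0,"dz":0,"rx":0,"ry":0,"rz":6.8,"hand":0.05},{"dx":0,"dy":0,"dz":0,"rx":0,"ry":0,"rz":6.8,"hand":0.05},{"dx":0,"dy":0,"dz":0,"rx":0,"ry":0,"rz":6.8,"hand":0.05},{"dx":0,"dy":0,"dz":0,"rx":0,"ry":0,"rz":6.8,"hand":0.05},{"dx":0,"dy":0,"dz":0,"rx":0,"ry":0,"rz":6.8,"hand":0.05},{"dx":0,"dy":0,"dz":0,"rx":0,"ry":0,"rz":6.8,"hand":0.05},{"dx":0,"dy":0,"dz":0,"rx":0,"ry":0,"rz":0,"hand":0.05},{"dx":0,"dy":0,"dz":0,"rx":0,"ry":0,"rz":0,"hand":0.05},{"dx":0,"dy":0,"dz":0,"rx":0,"ry":0,"rz":0,"hand":0.05},{"dx":0,"dy":0,"dz":0,"rx":0,"ry":0,"rz":0,"hand":0.05}]' 30
python3 - <<'E'
from h import *
np.set_printoptions(precision=4,suppress=True)
a=[]
for i in range(5):
    d=manip.get_image("wrist"); st=manip.get_state(); a.append(st["position"])
st["position"]=np.mean(a,0); print(st["position"],st["ee_rot"])
g=cv2.cvtColor(d["frame"],cv2.COLOR_RGB2GRAY); cv2.imwrite("pics/w9.png",d["frame"][:,:,::-1])
c=proj(d,[.438,-.2918,.084],st)[0].astype(int); print(c)
m=(g<60).astype(np.uint8); n,l,s,ce=cv2.connectedComponentsWithStats(m)
for k in range(1,n):
    if s[k,4]>300: print(s[k],ce[k])
ks=[k for k in range(1,n) if s[k,4]>800 and abs(ce[k]-c).max()<60]
for k in ks:
    cs,_=cv2.findContours((l==k).astype(np.uint8),0,2); r=cv2.minAreaRect(max(cs,key=cv2.contourArea)); B=ray(d,cv2.boxPoints(r),.084,st); print(r,B, "ctr",B.mean(0), [np.linalg.norm(B[i]-B[i-1]) for i in (1,2)],[np.degrees(np.arctan2(*(B[i]-B[i-1])[1::-1])) for i in (1,2)])
E
```

```text
clock: 10.65
position: [0.4372, -0.2951, 0.2227]
ee_rot: [0.0, 0.494, 0.87, -0.001]
contact_force: [0.3, 0.6, 0.4]
width: 0.0495
gripper_force: 0.0
clock: 11.48
position: [0.4385, -0.2918, 0.2228]
ee_rot: [-0.0, 0.764, 0.645, 0.0]
contact_force: [-0.2, 0.5, -0.2]
width: 0.0497
gripper_force: 0.0
[ 0.4385 -0.2918  0.2229] [-0.      0.7649  0.6442  0.    ]
[280 197]
[ 274  168   24   73 1392] [285.7385 204.0158]
[ 489  202   55   43 1002] [510.0439 219.6826]
[    0   259   560   161 46755] [280.567  367.0174]
((285.7699279785156, 204.04666137695312), (19.509654998779297, 72.83605194091797), 3.4682295322418213) [[ 0.4267 -0.3247  0.084 ]
 [ 0.4403 -0.2679  0.084 ]
 [ 0.4547 -0.2713  0.084 ]
 [ 0.4419 -0.3283  0.084 ]] ctr [ 0.4409 -0.298   0.084 ] [np.float64(0.0584092301866462), np.float64(0.014754641590046552)] [np.float64(76.52357471069877), np.float64(-13.37418942909769)]
```

Run:
```python
from h import *
from scipy.optimize import least_squares
np.set_printoptions(precision=4,suppress=True)
st=manip.get_state(); d=manip.get_image("wrist"); st["position"]=np.array([.4385,-.2918,.2229])
g=cv2.GaussianBlur(cv2.cvtColor(d["frame"],cv2.COLOR_RGB2GRAY),(3,3),0).astype(float)
c0=np.array([.4406,-.2993])
for it in range(2):
  out=[];aa=[]
  for A in range(0,360,3):
    an=np.radians(A); dv=np.array([np.cos(an),np.sin(an)]); rr=np.arange(.032,.047,.0003)
    uv=proj(d,np.c_[c0+rr[:,None]*dv,np.full(len(rr),.056)],st)
    if uv[:,1].max()>255: continue
    p=g[uv[:,1].astype(int),uv[:,0].astype(int)]; q=np.abs(p[4:]-p[:-4]); i=np.argmax(q)
    if q[i]>25: out.append(c0+rr[i+2]*dv); aa.append((A,round(rr[i+2]*1e3,1),int(p[0]),int(p[-1])))
  P=np.array(out); f=least_squares(lambda q:np.hypot(*(P-q[:2]).T)-q[2],[*c0,.04],loss="soft_l1",f_scale=.0004)
  print(len(P),f.x,np.abs(f.fun).mean()); c0=f.x[:2]
print(aa)
D=manip.get_image("top"); G=cv2.cvtColor(np.load("top0.npy"),cv2.COLOR_RGB2GRAY)
m=(G[230:280,360:412]<50).astype(np.uint8); n,l,s,ce=cv2.connectedComponentsWithStats(m); print(s,ce)
k=1+np.argmax(s[1:,4]); cs,_=cv2.findContours((l==k).astype(np.uint8),0,2); r=cv2.minAreaRect(cs[0]); B=ray(D,cv2.boxPoints(r)+[360,230],.084); print(B.mean(0),[(np.linalg.norm(B[i]-B[i-1]),np.degrees(np.arctan2(*(B[i]-B[i-1])[1::-1]))) for i in (1,2)])
```

```text
118 [ 0.4407 -0.3007  0.0342] 0.0014791338829564947
120 [ 0.4408 -0.3007  0.0342] 0.0014091850602983757
[(0, np.float64(34.1), 174, 113), (3, np.float64(34.4), 170, 116), (6, np.float64(34.1), 173, 121), (9, np.float64(34.4), 176, 121), (12, np.float64(34.1), 172, 114), (15, np.float64(34.1), 173, 115), (18, np.float64(35.0), 173, 111), (21, np.float64(35.0), 176, 114), (24, np.float64(34.1), 174, 109), (27, np.float64(33.5), 174, 114), (30, np.float64(34.1), 174, 111), (33, np.float64(33.8), 175, 108), (36, np.float64(33.8), 177, 114), (39, np.float64(33.2), 176, 117), (42, np.float64(34.1), 175, 126), (45, np.float64(34.7), 174, 116), (48, np.float64(34.4), 174, 117), (51, np.float64(34.4), 175, 121), (54, np.float64(34.4), 175, 115), (57, np.float64(34.4), 178, 107), (60, np.float64(33.8), 178, 112), (63, np.float64(34.1), 177, 110), (66, np.float64(34.4), 177, 109), (69, np.float64(44.9), 175, 122), (72, np.float64(44.3), 175, 175), (75, np.float64(44.9), 175, 174), (78, np.float64(44.9), 175, 175), (81, np.float64(44.9), 175, 176), (84, np.float64(44.9), 175, 172), (87, np.float
[... 2711 characters left out ...]
4(34.4), 171, 121), (324, np.float64(34.4), 173, 113), (327, np.float64(34.4), 175, 110), (330, np.float64(34.7), 174, 111), (333, np.float64(35.0), 172, 111), (336, np.float64(34.4), 171, 116), (339, np.float64(33.8), 174, 120), (342, np.float64(34.4), 174, 116), (345, np.float64(34.1), 173, 111), (348, np.float64(34.7), 174, 112), (351, np.float64(33.8), 174, 111), (354, np.float64(33.8), 173, 116), (357, np.float64(33.8), 173, 111)]
[[   0    0   52   50 2533]
 [  18   21   21    6   67]] [[25.4426 24.5235]
 [27.6716 23.6119]]
[ 0.4387 -0.297   0.084 ] [(np.float64(0.008820451632681874), np.float64(-14.039547503892043)), (np.float64(0.053314140706941085), np.float64(-102.63951565816402))]
```

```bash
python3 -m pendant '[{"dx":0,"dy":0,"dz":0,"rx":0,"ry":0,"rz":3.2,"hand":0.05},{"dx":-0.0073,"dy":0.0037,"dz":0.01,"rx":0,"ry":0,"rz":0,"hand":0.05},{"dx":0,"dy":0,"dz":0.02,"rx":0,"ry":0,"rz":0,"hand":0.05},{"dx":0,"dy":0,"dz":0.02,"rx":0,"ry":0,"rz":0,"hand":0.05},{"dx":0,"dy":0,"dz":0.02,"rx":0,"ry":0,"rz":0,"hand":0.05},{"dx":0,"dy":0,"dz":0.02,"rx":0,"ry":0,"rz":0,"hand":0.05},{"dx":0,"dy":0,"dz":0.02,"rx":0,"ry":0,"rz":0,"hand":0.05},{"dx":0,"dy":0,"dz":0.01,"rx":0,"ry":0,"rz":0,"hand":0.05},{"dx":0,"dy":0,"dz":0,"rx":0,"ry":0,"rz":0,"hand":0.05},{"dx":0,"dy":0,"dz":0,"rx":0,"ry":0,"rz":0,"hand":0.05}]' 40
cat >> h.py <<'E'
def bar(zt,ref=None):
    """black bar seen by the wrist camera, its ends found at top height zt"""
    a=[]
    for i in range(4): d=manip.get_image("wrist"); st=manip.get_state(); a.append(st["position"])
    st["position"]=np.mean(a,0); g=cv2.cvtColor(d["frame"],cv2.COLOR_RGB2GRAY)
    return d,st,g
E
python3 - <<'E'
from h import *
np.set_printoptions(precision=4,suppress=True)
d,st,g=bar(.084); Rm=rot(st["ee_rot"]).as_matrix(); print(st["position"],st["ee_rot"])
cv2.imwrite("pics/w10.png",d["frame"][:,:,::-1])
c=proj(d,[.4405,-.2998,.084],st)[0]; print(c, proj(d,st["position"],st))
u=int(c[0]); 
for r in range(int(c[1])-130,min(419,int(c[1])+120),6): print(r,[int(x) for x in g[r,u-72:u+73:8]])
E
```

```text
clock: 12.67
position: [0.4404, -0.3, 0.1025]
ee_rot: [-0.0, 0.783, 0.623, -0.0]
contact_force: [0.1, -0.1, 0.7]
width: 0.0499
gripper_force: 0.0
[ 0.4412 -0.3005  0.1038] [0.0013 0.7827 0.6224 0.0003]
[279.2788 256.783 ] [[281.1697 276.4703]]
126 [111, 119, 131, 118, 108, 115, 114, 120, 127, 113, 119, 113, 112, 114, 125, 108, 115, 109, 115]
132 [111, 105, 119, 125, 123, 129, 122, 132, 102, 122, 113, 118, 119, 111, 94, 127, 116, 120, 127]
138 [118, 101, 112, 124, 124, 112, 123, 124, 108, 110, 111, 115, 120, 120, 108, 120, 110, 123, 109]
144 [117, 114, 107, 134, 119, 115, 114, 118, 175, 175, 174, 111, 123, 103, 115, 123, 107, 118, 110]
150 [109, 101, 91, 122, 123, 130, 113, 111, 178, 180, 179, 111, 111, 115, 111, 111, 105, 116, 120]
156 [114, 121, 119, 120, 112, 116, 104, 66, 93, 103, 95, 65, 96, 104, 110, 108, 110, 118, 112]
162 [116, 121, 119, 117, 131, 65, 101, 105, 104, 107, 103, 103, 100, 65, 122, 114, 120, 121, 114]
168 [125, 115, 116, 105, 69, 101, 112, 116, 120, 124, 119, 114, 110, 99, 80, 115, 121, 113, 122]
174 [120, 120, 113, 99, 105, 119, 128, 133, 136, 143, 135, 132, 126,
[... 2271 characters left out ...]
6, 66, 71, 71, 72, 68, 82, 14]
330 [15, 70, 74, 112, 124, 68, 72, 71, 69, 71, 71, 80, 68, 73, 55, 70, 64, 116, 34]
336 [14, 69, 75, 74, 124, 77, 67, 66, 67, 76, 70, 65, 69, 75, 77, 59, 73, 65, 96]
342 [17, 69, 72, 73, 75, 71, 68, 71, 70, 73, 72, 72, 68, 65, 92, 83, 38, 72, 72]
348 [22, 68, 69, 69, 69, 66, 68, 75, 72, 71, 80, 69, 70, 70, 71, 66, 49, 45, 30]
354 [64, 69, 84, 99, 93, 70, 69, 68, 71, 79, 65, 75, 75, 66, 68, 68, 71, 50, 49]
360 [116, 83, 114, 120, 111, 74, 67, 72, 74, 73, 71, 78, 71, 69, 77, 73, 72, 68, 108]
366 [112, 123, 127, 104, 112, 105, 74, 70, 71, 67, 73, 73, 67, 68, 70, 70, 71, 77, 115]
372 [110, 112, 109, 102, 123, 90, 71, 73, 73, 74, 66, 77, 71, 74, 75, 74, 71, 71, 107]
```

Run:
```python
from h import *
np.set_printoptions(precision=4,suppress=True)
d,st,g=bar(.084); Rm=rot(st["ee_rot"]).as_matrix()
col=g[:,279].astype(int); print([(r,int(col[r])) for r in range(197,205)],[(r,int(col[r])) for r in range(305,313)])
for r in (230,300): print(r,[int(x) for x in g[r,256:303]])
B=ray(d,[(279,200.5),(279,309)],.084,st); print(B,(B-st["position"])@Rm, np.linalg.norm(B[1]-B[0]))
```

```text
[(197, 20), (198, 19), (199, 20), (200, 23), (201, 24), (202, 29), (203, 28), (204, 29)] [(305, 32), (306, 32), (307, 30), (308, 25), (309, 33), (310, 81), (311, 123), (312, 121)]
230 [174, 173, 173, 173, 174, 176, 158, 102, 31, 19, 26, 28, 29, 30, 31, 30, 31, 29, 30, 31, 32, 31, 32, 31, 32, 31, 32, 33, 32, 32, 31, 31, 30, 30, 31, 29, 29, 30, 25, 17, 33, 109, 161, 176, 174, 173, 174]
300 [70, 70, 90, 112, 118, 114, 111, 117, 90, 30, 22, 25, 28, 30, 32, 31, 33, 32, 32, 31, 31, 31, 33, 30, 31, 32, 32, 31, 31, 31, 32, 31, 32, 31, 29, 31, 30, 29, 24, 23, 55, 101, 119, 120, 119, 118, 120]
[[ 0.4463 -0.273   0.084 ]
 [ 0.4339 -0.326   0.084 ]] [[ 0.0277 -0.0009  0.0198]
 [-0.0267 -0.0011  0.0198]] 0.05442982881631786
```

```bash
python3 -m pendant '[{"dx":0.0005,"dy":-0.001,"dz":0.01,"rx":0,"ry":0,"rz":0,"hand":0.05},{"dx":0,"dy":0,"dz":0.015,"rx":0,"ry":0,"rz":0,"hand":0.05},{"dx":0,"dy":0,"dz":0.012,"rx":0,"ry":0,"rz":0,"hand":0.04},{"dx":0,"dy":0,"dz":0.005,"rx":0,"ry":0,"rz":0,"hand":0.03},{"dx":0,"dy":0,"dz":0.002,"rx":0,"ry":0,"rz":0,"hand":0.022},{"dx":0,"dy":0,"dz":0,"rx":0,"ry":0,"rz":0,"hand":0.018},{"dx":0,"dy":0,"dz":0,"rx":0,"ry":0,"rz":0,"hand":0.01},{"dx":0,"dy":0,"dz":0,"rx":0,"ry":0,"rz":0,"hand":0.01},{"dx":0,"dy":0,"dz":0,"rx":0,"ry":0,"rz":0,"hand":0.01},{"dx":0,"dy":0,"dz":0,"rx":0,"ry":0,"rz":0,"hand":0.01},{"dx":0,"dy":0,"dz":0,"rx":0,"ry":0,"rz":0,"hand":0.01},{"dx":0,"dy":0,"dz":0,"rx":0,"ry":0,"rz":0,"hand":0.01}]' 80
python3 - <<'E'
from h import *
d,st,g=bar(0); print(st["position"],st["ee_rot"],st["contact_force"],st["qpos"])
E
```

```text
clock: 14.07
position: [0.4396, -0.2991, 0.059]
ee_rot: [0.0, 0.783, 0.622, 0.0]
contact_force: [-0.1, 0.1, -2.1]
width: 0.0143
gripper_force: 79.0
[ 0.43960958 -0.29904731  0.05892779] [-2.27788998e-05  7.82720356e-01  6.22373555e-01  4.45158945e-05] [ 0.65765424  0.04631968 -2.5634049 ] [-7.28331249e-01  3.67913611e-01  1.84637616e+00  1.19342427e-04
  9.27332659e-01 -5.01149536e-01]
```

```bash
python3 -m pendant '[{"dx":0,"dy":0,"dz":-0.005,"rx":0,"ry":0,"rz":0,"hand":0.01},{"dx":0,"dy":0,"dz":-0.015,"rx":0,"ry":0,"rz":0,"hand":0.01},{"dx":0,"dy":0,"dz":-0.025,"rx":0,"ry":0,"rz":0,"hand":0.01},{"dx":0,"dy":0,"dz":-0.025,"rx":0,"ry":0,"rz":-4.5,"hand":0.01},{"dx":0,"dy":0,"dz":-0.025,"rx":0,"ry":0,"rz":-4.5,"hand":0.01},{"dx":0,"dy":0,"dz":-0.02,"rx":0,"ry":0,"rz":-4.5,"hand":0.01},{"dx":0,"dy":0,"dz":-0.01,"rx":0,"ry":0,"rz":-4.5,"hand":0.01},{"dx":0,"dy":0,"dz":0,"rx":0,"ry":0,"rz":-4.5,"hand":0.01},{"dx":0,"dy":0,"dz":0,"rx":0,"ry":0,"rz":-4.5,"hand":0.01},{"dx":0,"dy":0,"dz":0,"rx":0,"ry":0,"rz":0,"hand":0.01},{"dx":0,"dy":0,"dz":0,"rx":0,"ry":0,"rz":0,"hand":0.01}]' 80
python3 - <<'E'
from h import *
np.set_printoptions(precision=4,suppress=True)
d,st,g=bar(0); Rm=rot(st["ee_rot"]).as_matrix(); print(st["position"],st["ee_rot"],st["contact_force"]); a=st["position"]; print((np.array([.562,.0252,a[2]])-a)@Rm, np.degrees(np.arctan2(Rm[1,0],Rm[0,0])))
E
```

```text
clock: 15.18
position: [0.4395, -0.299, 0.1841]
ee_rot: [0.0, 0.617, 0.787, 0.0]
contact_force: [1.0, -0.0, -2.4]
width: 0.0144
gripper_force: 79.3
[ 0.4395 -0.299   0.1838] [-0.0003  0.6162  0.7876  0.0001] [ 0.2935 -0.0453 -2.8017]
[0.2851 0.1969 0.0001] 103.92308320011256
```

```bash
python3 -m pendant '[{"dx":0.015,"dy":0.01,"dz":0,"rx":0,"ry":0,"rz":0,"hand":0.01},{"dx":0.0255,"dy":0.0177,"dz":0,"rx":0,"ry":0,"rz":0,"hand":0.01},{"dx":0.0255,"dy":0.0177,"dz":0,"rx":0,"ry":0,"rz":0,"hand":0.01},{"dx":0.0255,"dy":0.0177,"dz":0,"rx":0,"ry":0,"rz":0,"hand":0.01},{"dx":0.0255,"dy":0.0177,"dz":0,"rx":0,"ry":0,"rz":0,"hand":0.01},{"dx":0.0255,"dy":0.0177,"dz":0,"rx":0,"ry":0,"rz":0,"hand":0.01},{"dx":0.0255,"dy":0.0177,"dz":0,"rx":0,"ry":0,"rz":0,"hand":0.01},{"dx":0.0255,"dy":0.0177,"dz":0,"rx":0,"ry":0,"rz":0,"hand":0.01},{"dx":0.0255,"dy":0.0177,"dz":0,"rx":0,"ry":0,"rz":0,"hand":0.01},{"dx":0.0255,"dy":0.0177,"dz":0,"rx":0,"ry":0,"rz":0,"hand":0.01},{"dx":0.0255,"dy":0.0177,"dz":0,"rx":0,"ry":0,"rz":0,"hand":0.01},{"dx":0.0151,"dy":0.0099,"dz":0,"rx":0,"ry":0,"rz":0,"hand":0.01}]' 80
python3 -m pendant '[{"dx":0,"dy":0,"dz":0,"rx":0,"ry":0,"rz":0,"hand":0.01},{"dx":0,"dy":0,"dz":0,"rx":0,"ry":0,"rz":0,"hand":0.01},{"dx":0,"dy":0,"dz":0,"rx":0,"ry":0,"rz":0,"hand":0.01},{"dx":0,"dy":0,"dz":0,"rx":0,"ry":0,"rz":0,"hand":0.01}]' 80
python3 - <<'E'
from h import *
from scipy.optimize import least_squares
np.set_printoptions(precision=4,suppress=True)
d,st,g=bar(0); Rm=rot(st["ee_rot"]).as_matrix(); print(st["position"],st["ee_rot"]); cv2.imwrite("pics/w11.png",d["frame"][:,:,::-1]); np.save("w11.npy",d["frame"])
g=cv2.GaussianBlur(g,(3,3),0).astype(float)
c0=np.array([.562,.0252]); a=st["position"]
def scan(z,r0,r1,c0,angs,th,maxrow):
    out=[];k=[]
    for A in angs:
        an=np.radians(A); dv=np.array([np.cos(an),np.sin(an)]); rr=np.arange(r0,r1,.0003)
        uv=proj(d,np.c_[c0+rr[:,None]*dv,np.full(len(rr),z)],st)
        if uv[:,1].max()>maxrow or uv.min()<1 or uv[:,0].max()>558: continue
        p=g[uv[:,1].astype(int),uv[:,0].astype(int)]; q=np.abs(p[4:]-p[:-4]); i=np.argmax(q)
        if q[i]>th: out.append(c0+rr[i+2]*dv); k.append((A,round(1e3*rr[i+2],1)))
    P=np.array(out)
    if len(P)<6: return k
    f=least_squares(lambda q:np.hypot(*(P-q[:2]).T)-q[2],[*c0,(r0+r1)/2],loss="soft_l1",f_scale=.0004); return len(P),f.x,np.abs(f.fun).mean(),k[::4]
print("collar",scan(.068,.055,.065,c0,range(0,360,4),12,250))
print("bell top",scan(a[2]-.0589+.056,.030,.038,a[:2],range(0,360,4),25,255))
# lug tip (bar end) along tool x through the picture centre column
b=proj(d,a+Rm@[0,0,-.025],st)[0]; u=int(round(b[0])); print(b,[ (r,int(g[r,u])) for r in range(60,250,3)])
E
```

```text
clock: 16.38
position: [0.5628, 0.0283, 0.1837]
ee_rot: [-0.0, 0.615, 0.788, 0.001]
contact_force: [0.5, -0.3, -2.3]
width: 0.0145
gripper_force: 79.2
clock: 16.72
position: [0.5614, 0.0241, 0.1838]
ee_rot: [-0.0, 0.616, 0.788, -0.0]
contact_force: [-1.2, -0.0, -2.6]
width: 0.0143
gripper_force: 79.2
[0.5615 0.0241 0.1839] [ 0.0001  0.6164  0.7875 -0.    ]
collar (27, array([0.561 , 0.0251, 0.0601]), np.float64(0.001225297687436046), [(0, np.float64(59.2)), (96, np.float64(59.5)), (112, np.float64(61.0)), (176, np.float64(62.8)), (192, np.float64(60.7)), (208, np.float64(57.7)), (344, np.float64(64.0))])
bell top (37, array([0.5629, 0.0221, 0.0344]), np.float64(0.00016817727098857114), [(32, np.float64(34.5)), (48, np.float64(33.6)), (64, np.float64(33.3)), (80, np.float64(32.4)), (96, np.float64(32.1)), (112, np.float64(32.1)), (128, np.float64(31.8)), (144, np.float64(32.4)), (160, np.float64(32.4)), (176, np.float64(32.7))])
[280.3197 306.7511] [(60, 120), (63, 118), (66, 113), (69, 105), (72, 108), (75, 115), (78, 86), (81, 159), (84, 179), (87, 182), (90, 182), (93, 182), (96, 183), (99, 182), (102, 183), (105, 182), (108, 182), (111, 182), (114, 182), (117, 153), (120, 113), (123, 103), (126, 103), (129, 158), (132, 113), (135, 115), (138, 116), (141, 137), (144, 54), (147, 50), (150, 168), (153, 177), (156, 175), (159, 171), (162, 176), (165, 124), (168, 69), (171, 96), (174, 100), (177, 103), (180, 102), (183, 109), (186, 115), (189, 122), (192, 128), (195, 135), (198, 149), (201, 171), (204, 174), (207, 178), (210, 174), (213, 175), (216, 42), (219, 17), (222, 18), (225, 19), (228, 18), (231, 19), (234, 21), (237, 25), (240, 28), (243, 29), (246, 30), (249, 30)]
```

Run:
```python
from h import *
np.set_printoptions(precision=4,suppress=True)
d,st,g=bar(0); Rm=rot(st["ee_rot"]).as_matrix(); a=st["position"]; zr=a[2]-.0589
c=lambda uv,z:((ray(d,uv,z,st)-a)@Rm)[0]
print([(r,int(g[r,281])) for r in range(232,246)])
print("bar end",c((281,238),zr+.084))
print("bar base",c((281,215.5),zr+.056))
# lug tip: rows 150..164 bright=lug top?, width
print("lug outer top edge",c((281,149),zr+.006),"inner",c((281,166),zr+.006))
for r in (153,158,163): print(r,[int(x) for x in g[r,250:312:2]])
for r in (120,124,128): print(r,[int(x) for x in g[r,220:340:4]])
print("collar lip rows", [(r,c((281,r),.068)[0]) for r in (79,117.5,129,143)])
```

```text
[(232, 16), (233, 18), (234, 22), (235, 24), (236, 16), (237, 24), (238, 27), (239, 28), (240, 27), (241, 29), (242, 29), (243, 29), (244, 29), (245, 30)]
bar end [ 0.0257  0.0003 -0.0251]
bar base [0.0254 0.0003 0.0029]
lug outer top edge [0.0467 0.0002 0.0529] inner [0.0378 0.0002 0.0529]
153 [51, 26, 34, 32, 33, 35, 34, 33, 29, 148, 181, 178, 178, 178, 178, 178, 178, 178, 178, 178, 178, 178, 179, 182, 46, 33, 34, 32, 31, 18, 25]
158 [34, 33, 35, 35, 33, 33, 33, 32, 27, 140, 176, 173, 173, 173, 173, 173, 174, 173, 174, 174, 173, 174, 174, 161, 39, 34, 34, 33, 33, 33, 34]
163 [34, 35, 34, 34, 28, 43, 104, 172, 172, 175, 177, 177, 178, 178, 179, 180, 180, 180, 179, 179, 178, 178, 178, 179, 118, 47, 31, 35, 35, 36, 34]
120 [182, 182, 183, 183, 182, 181, 182, 183, 179, 160, 180, 184, 180, 183, 183, 127, 182, 182, 184, 184, 180, 151, 178, 183, 182, 182, 183, 183, 183, 182]
124 [182, 182, 183, 182, 182, 183, 183, 178, 177, 182, 181, 181, 178, 182, 181, 128, 182, 183, 183, 182, 182, 182, 183, 183, 170, 184, 183, 183, 183, 183]
128 [182, 183, 182, 182, 181, 180, 179, 180, 177, 181, 181, 180, 177, 182, 180, 126, 182, 183, 182, 183, 182, 182, 182, 183, 182, 182, 182, 182, 183, 183]
collar lip rows [(79, np.float64(0.0850953663618945)), (117.5, np.float64(0.06067028506849556)), (129, np.float64(0.05311950821658843)), (143, np.float64(0.04376180143842359))]
```

```bash
python3 -m pendant '[{"dx":0.0026,"dy":-0.0004,"dz":0,"rx":0,"ry":0,"rz":0,"hand":0.01},{"dx":0,"dy":0,"dz":0,"rx":0,"ry":0,"rz":0,"hand":0.01},{"dx":0,"dy":0,"dz":0.005,"rx":0,"ry":0,"rz":0,"hand":0.01},{"dx":0,"dy":0,"dz":0.01,"rx":0,"ry":0,"rz":0,"hand":0.01},{"dx":0,"dy":0,"dz":0.01,"rx":0,"ry":0,"rz":0,"hand":0.01},{"dx":0,"dy":0,"dz":0.01,"rx":0,"ry":0,"rz":0,"hand":0.01},{"dx":0,"dy":0,"dz":0.01,"rx":0,"ry":0,"rz":0,"hand":0.01},{"dx":0,"dy":0,"dz":0.005,"rx":0,"ry":0,"rz":0,"hand":0.01},{"dx":0,"dy":0,"dz":0,"rx":0,"ry":0,"rz":0,"hand":0.01},{"dx":0,"dy":0,"dz":0,"rx":0,"ry":0,"rz":0,"hand":0.01}]' 80
python3 - <<'E'
from h import *
np.set_printoptions(precision=4,suppress=True)
d,st,g=bar(0); Rm=rot(st["ee_rot"]).as_matrix(); a=st["position"]; zr=a[2]-.0589; print(a,st["contact_force"]); cv2.imwrite("pics/w12.png",d["frame"][:,:,::-1])
for r in range(60,215,3): print(r,int(g[r,281]),np.round(1e3*((ray(d,(281,r),z,st)-a)@Rm)[0,0],1) if (z:=.068) else 0, end=' | ')
print(proj(d,a+Rm@[.0463,0,.0529],st), proj(d,a+Rm@[.0519,0,a[2]-.068],st))
for r in range(90,150,6): print(r,[int(x) for x in g[r,210:352:5]])
E
```

```text
clock: 17.95
position: [0.5606, 0.0276, 0.1333]
ee_rot: [-0.0, 0.616, 0.788, -0.0]
contact_force: [0.7, 0.2, -1.9]
width: 0.0144
gripper_force: 79.3
[0.5613 0.0275 0.1343] [-0.6046 -0.5524 -2.6641]
60 121 91.3 | 63 117 89.8 | 66 108 88.3 | 69 96 86.9 | 72 102 85.4 | 75 108 83.9 | 78 69 82.4 | 81 145 80.9 | 84 169 79.4 | 87 174 77.9 | 90 175 76.4 | 93 176 74.8 | 96 175 73.3 | 99 175 71.8 | 102 176 70.2 | 105 175 68.7 | 108 175 67.1 | 111 174 65.5 | 114 176 64.0 | 117 175 62.4 | 120 175 60.8 | 123 171 59.2 | 126 178 57.6 | 129 176 56.0 | 132 176 54.4 | 135 176 52.8 | 138 176 51.2 | 141 171 49.6 | 144 109 47.9 | 147 107 46.3 | 150 169 44.6 | 153 172 43.0 | 156 168 41.3 | 159 163 39.6 | 162 168 38.0 | 165 101 36.3 | 168 45 34.6 | 171 95 32.9 | 174 97 31.2 | 177 100 29.5 | 180 98 27.7 | 183 106 26.0 | 186 111 24.3 | 189 118 22.5 | 192 124 20.8 | 195 130 19.0 | 198 140 17.2 | 201 163 15.5 | 204 166 13.7 | 207 172 11.9 | 210 168 10.1 | 213 170 8.3 | [[280.5702 149.6926]] [[280.6092 136.683 ]]
90 [174, 175, 175, 174, 174, 174, 175, 175, 174, 175, 175, 175, 175, 174, 175, 174, 176, 175, 175, 
[... 698 characters left out ...]
 175, 176, 175, 175, 174, 175, 176, 176, 175, 176, 175, 176, 175, 175, 175, 176, 175, 176, 175, 175]
126 [175, 175, 175, 175, 175, 175, 175, 175, 178, 167, 100, 132, 176, 178, 178, 177, 167, 120, 113, 173, 177, 175, 176, 175, 176, 176, 176, 175, 176]
132 [175, 175, 175, 175, 176, 178, 134, 171, 174, 172, 174, 170, 173, 177, 166, 174, 174, 176, 176, 175, 176, 175, 160, 175, 175, 176, 175, 176, 175]
138 [175, 175, 176, 175, 172, 171, 172, 168, 174, 172, 173, 169, 173, 176, 165, 173, 174, 176, 175, 175, 174, 176, 175, 175, 157, 176, 176, 176, 177]
144 [175, 175, 168, 165, 172, 172, 172, 168, 174, 171, 132, 110, 109, 109, 109, 107, 107, 110, 157, 178, 174, 175, 174, 174, 175, 175, 176, 175, 176]
```

```bash
python3 -m pendant '[{"dx":0,"dy":0,"dz":0.003,"rx":0,"ry":0,"rz":0,"hand":0.01},{"dx":0,"dy":0,"dz":0.003,"rx":0,"ry":0,"rz":0,"hand":0.01},{"dx":0,"dy":0,"dz":0.002,"rx":0,"ry":0,"rz":0,"hand":0.01},{"dx":0,"dy":0,"dz":0,"rx":0,"ry":0,"rz":0,"hand":0.01}]' 80; python3 -m pendant '[{"dx":0,"dy":0,"dz":0.002,"rx":0,"ry":0,"rz":0,"hand":0.01},{"dx":0,"dy":0,"dz":0.002,"rx":0,"ry":0,"rz":0,"hand":0.01},{"dx":0,"dy":0,"dz":0,"rx":0,"ry":0,"rz":0,"hand":0.01},{"dx":0,"dy":0,"dz":0,"rx":0,"ry":0,"rz":0,"hand":0.01}]' 80
```

```text
clock: 18.48
position: [0.5603, 0.0276, 0.1253]
ee_rot: [-0.001, 0.616, 0.788, -0.0]
contact_force: [1.1, -0.1, -2.5]
width: 0.0144
gripper_force: 79.3
clock: 18.82
position: [0.5607, 0.0276, 0.1217]
ee_rot: [-0.0, 0.616, 0.788, -0.0]
contact_force: [-0.5, 0.4, -2.0]
width: 0.0147
gripper_force: 79.3
```

```bash
python3 -m pendant '[{"dx":0,"dy":0,"dz":0.002,"rx":0,"ry":0,"rz":0,"hand":0.01},{"dx":0,"dy":0,"dz":0.002,"rx":0,"ry":0,"rz":0,"hand":0.01},{"dx":0,"dy":0,"dz":0,"rx":0,"ry":0,"rz":0,"hand":0.01}]' 100; python3 -m pendant '[{"dx":0,"dy":0,"dz":0.002,"rx":0,"ry":0,"rz":0,"hand":0.01},{"dx":0,"dy":0,"dz":0.002,"rx":0,"ry":0,"rz":0,"hand":0.01},{"dx":0,"dy":0,"dz":0,"rx":0,"ry":0,"rz":0,"hand":0.01},{"dx":0,"dy":0,"dz":0,"rx":0,"ry":0,"rz":0,"hand":0.01}]' 100
```

```text
clock: 19.07
position: [0.5612, 0.0276, 0.1185]
ee_rot: [0.0, 0.616, 0.788, 0.0]
contact_force: [-0.8, 0.2, 4.3]
width: 0.0136
gripper_force: 102.7
clock: 19.4
position: [0.5613, 0.0276, 0.1152]
ee_rot: [0.001, 0.616, 0.788, 0.0]
contact_force: [-1.7, 0.5, 7.4]
width: 0.014
gripper_force: 103.2
```

```bash
python3 -m pendant '[{"dx":0,"dy":0,"dz":0.002,"rx":0,"ry":0,"rz":0,"hand":0.01},{"dx":0,"dy":0,"dz":0.001,"rx":0,"ry":0,"rz":0,"hand":0.01},{"dx":0,"dy":0,"dz":0,"rx":0,"ry":0,"rz":0,"hand":0.01}]' 100; python3 -m pendant '[{"dx":0,"dy":0,"dz":0.001,"rx":0,"ry":0,"rz":0,"hand":0.01},{"dx":0,"dy":0,"dz":0.001,"rx":0,"ry":0,"rz":0,"hand":0.01},{"dx":0,"dy":0,"dz":0,"rx":0,"ry":0,"rz":0,"hand":0.01},{"dx":0,"dy":0,"dz":0,"rx":0,"ry":0,"rz":0,"hand":0.01}]' 100
```

```text
clock: 19.65
position: [0.5613, 0.0276, 0.1126]
ee_rot: [0.001, 0.616, 0.788, 0.001]
contact_force: [-1.5, -0.0, 10.4]
width: 0.0142
gripper_force: 103.5
clock: 19.98
position: [0.5614, 0.0276, 0.1117]
ee_rot: [0.001, 0.616, 0.788, 0.001]
contact_force: [-3.9, 0.8, 14.5]
width: 0.0141
gripper_force: 104.3
```

```bash
python3 -m pendant '[{"dx":0,"dy":0.00013,"dz":0,"rx":0,"ry":0,"rz":3,"hand":0.01},{"dx":0,"dy":0.00013,"dz":0,"rx":0,"ry":0,"rz":5,"hand":0.01},{"dx":0,"dy":0.00013,"dz":0,"rx":0,"ry":0,"rz":6,"hand":0.01},{"dx":0,"dy":0.00013,"dz":0,"rx":0,"ry":0,"rz":6,"hand":0.01},{"dx":0,"dy":0,"dz":0,"rx":0,"ry":0,"rz":0,"hand":0.01}]' 110
python3 -c "
from h import *
s=manip.get_state();print(s['moment'],s['contact_force'],s['qpos'])"
```

```text
clock: 20.4
position: [0.5633, 0.0271, 0.1117]
ee_rot: [0.002, 0.744, 0.668, 0.002]
contact_force: [-0.0, -0.9, 12.4]
width: 0.014
gripper_force: 107.3
[-0.04692992  0.56506029 -0.11048077] [-0.02936341 -0.87957558 12.39647623] [-7.48229072e-02  3.48820599e-01  1.71457757e+00 -7.31076372e-04
  1.07279199e+00  3.39883257e-02]
```

```bash
python3 -m pendant '[{"dx":0,"dy":0.00013,"dz":0.0007,"rx":0,"ry":0,"rz":5,"hand":0.01},{"dx":0,"dy":0.00013,"dz":0,"rx":0,"ry":0,"rz":6,"hand":0.01},{"dx":0,"dy":0.00013,"dz":0,"rx":0,"ry":0,"rz":6,"hand":0.01},{"dx":0,"dy":0.00013,"dz":0,"rx":0,"ry":0,"rz":6,"hand":0.01},{"dx":0,"dy":0.00013,"dz":0,"rx":0,"ry":0,"rz":6,"hand":0.01},{"dx":0,"dy":0.00013,"dz":0,"rx":0,"ry":0,"rz":6,"hand":0.01},{"dx":0,"dy":0,"dz":0,"rx":0,"ry":0,"rz":0,"hand":0.01}]' 110
python3 -c "
from h import *
s=manip.get_state();print(s['moment'],s['contact_force'],2*np.degrees(np.arctan2(s['ee_rot'][2],s['ee_rot'][1])))"
```

```text
clock: 20.98
position: [0.5643, 0.0269, 0.1117]
ee_rot: [0.002, 0.911, 0.413, 0.003]
contact_force: [-0.9, -1.7, 16.2]
width: 0.0142
gripper_force: 107.7
[-0.00570306  0.67434985 -0.22808816] [-0.94328246 -1.71284426 16.18304855] 48.7899761950784
```

```bash
python3 -m pendant '[{"dx":0,"dy":0.00013,"dz":0,"rx":0,"ry":0,"rz":5,"hand":0.01},{"dx":0,"dy":0.00013,"dz":0,"rx":0,"ry":0,"rz":6,"hand":0.01},{"dx":0,"dy":0.00013,"dz":0,"rx":0,"ry":0,"rz":5,"hand":0.01},{"dx":0,"dy":0.0001,"dz":0,"rx":0,"ry":0,"rz":4,"hand":0.01},{"dx":0,"dy":0,"dz":0,"rx":0,"ry":0,"rz":0,"hand":0.01},{"dx":0,"dy":0,"dz":0,"rx":0,"ry":0,"rz":0,"hand":0.01}]' 110
python3 -c "
from h import *
s=manip.get_state();print(s['moment'],s['contact_force'],2*np.degrees(np.arctan2(s['ee_rot'][2],s['ee_rot'][1])))"
```

```text
clock: 21.48
position: [0.5644, 0.0266, 0.1117]
ee_rot: [0.001, 0.968, 0.25, 0.003]
contact_force: [-2.1, -0.9, 15.8]
width: 0.0138
gripper_force: 107.8
[-0.00974424  0.6365992  -0.17582935] [-2.0783912  -0.9151846  15.76277909] 28.954522576446507
```

```bash
python3 -m pendant '[{"dx":0,"dy":0,"dz":0,"rx":0,"ry":0,"rz":2,"hand":0.01},{"dx":0,"dy":0,"dz":0,"rx":0,"ry":0,"rz":2,"hand":0.01},{"dx":0,"dy":0,"dz":0,"rx":0,"ry":0,"rz":0,"hand":0.01}]' 110
python3 -c "
from h import *
s=manip.get_state();print(s['moment'],s['contact_force'],2*np.degrees(np.arctan2(s['ee_rot'][2],s['ee_rot'][1])))"
```

```text
clock: 21.73
position: [0.5645, 0.0267, 0.1117]
ee_rot: [0.001, 0.976, 0.216, 0.003]
contact_force: [-1.8, -0.6, 16.3]
width: 0.014
gripper_force: 107.8
[0.09140599 0.63713609 0.31732807] [-1.84046376 -0.61901961 16.26503544] 24.987355687733636
```

```bash
python3 -m pendant '[{"dx":0,"dy":0,"dz":0,"rx":0,"ry":0,"rz":1.5,"hand":0.01},{"dx":0,"dy":0,"dz":0,"rx":0,"ry":0,"rz":1.5,"hand":0.01},{"dx":0,"dy":0,"dz":0,"rx":0,"ry":0,"rz":0,"hand":0.01}]' 110
python3 -c "
from h import *
s=manip.get_state();print(s['moment'],s['contact_force'],2*np.degrees(np.arctan2(s['ee_rot'][2],s['ee_rot'][1])))"
```

```text
clock: 21.98
position: [0.5645, 0.0269, 0.1117]
ee_rot: [0.001, 0.981, 0.193, 0.003]
contact_force: [-1.8, 1.1, 15.7]
width: 0.014
gripper_force: 110.2
[0.33358663 0.52227618 1.73519333] [-1.76325123  1.11021545 15.68229534] 22.274552573730404
```

```bash
python3 -m pendant '[{"dx":0,"dy":0,"dz":0.0007,"rx":0,"ry":0,"rz":0.5,"hand":0.01},{"dx":0,"dy":0,"dz":0,"rx":0,"ry":0,"rz":0,"hand":0.01},{"dx":0,"dy":0,"dz":0,"rx":0,"ry":0,"rz":0,"hand":0.01},{"dx":0,"dy":0,"dz":0,"rx":0,"ry":0,"rz":0,"hand":0.01},{"dx":0,"dy":0,"dz":0,"rx":0,"ry":0,"rz":0,"hand":0.01},{"dx":0,"dy":0,"dz":0,"rx":0,"ry":0,"rz":0,"hand":0.01}]' 110
python3 - <<'E'
from h import *
np.set_printoptions(precision=4,suppress=True)
d,s,g=bar(0); Rm=rot(s["ee_rot"]).as_matrix(); a=s["position"]
print(s['moment'],s['contact_force'],a,2*np.degrees(np.arctan2(s['ee_rot'][2],s['ee_rot'][1])))
# bar edges in the wrist view: angle of bar in the hand
for zz in (.024,.020,.016):
    v,u=proj(d,a+Rm@[zz,0,-.0251],s)[0][::-1].astype(int); x=np.arange(u-40,u+41); print(v,u,x[g[v,u-40:u+41]<60][[0,-1]])
E
```

```text
clock: 22.48
position: [0.5645, 0.027, 0.1116]
ee_rot: [0.001, 0.982, 0.19, 0.003]
contact_force: [-2.6, 0.9, 18.9]
width: 0.0139
gripper_force: 112.2
[0.3119 0.6986 1.9513] [-2.4057  0.9764 20.3924] [0.5645 0.0269 0.1117] 21.876749371016718
243 283 [257 302]
254 283 [258 303]
265 283 [257 312]
```

```bash
python3 -c "
from rig import manip; print(manip.sign_off())"
```

```text
the job is handed in; nothing more can be done
None
```

The larger watch is dial up on the post; the bell is over it, bottomed on its spring and turned clockwise about 80° to the stop, still gripped and pressed down. I handed it in at about 22.7 s of the 61 s allowed.

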